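# Fit the carousel hold-down screw

## Task

Take the large hold-down screw out of the stand, lower it into the deep well in the middle of the sampler's vial carousel and start it by feel in the drive spindle at the bottom, square, without cross-threading it and without forcing it or leaning on the sampler. Turn it clockwise until its flange sits flush on the hub, not overtightened, and let go. Leave the short screw, the bottle and the spanner as they are.

Things in the scene. Friction and masses are not known exactly. Their poses are not given: they have to be found in the camera images.
- hold_screw_knob (a point): Centre of the large hold-down screw's knob (loose, about 160 g), z up along its axis. Black fluted cylindrical knob, 26 mm diameter, 44 mm tall, graspable at any yaw; this point is half-way up. Under it a steel flange, 38 mm diameter, 3 mm thick; its underside, the seating face, is 25 mm below this point. It starts upright, hanging by the flange in one hole of the stand.
- hold_screw_nose (a point): Lower end of the large screw's stem, on its axis, 102 mm below the knob's centre. Stem 14 mm diameter with a 3 mm chamfered nose; two-start right-hand thread, 21 mm over its ridges, pitch 6 mm, lead 12 mm a turn, 8 to 16 mm above this end; guide shoulder 22.4 mm diameter, chamfered, in the last 25 mm under the flange. Once screwed in, it does not unwind when let go.
- stand_top (a point): Centre of the top of the fixed aluminium bench stand, 95 mm above the bench; plate 66 mm (its x) by 160 mm (its y) by 6 mm, with two 30 mm holes 37.5 mm either side of this point along its y. The large screw hangs in one, the short screw in the other; which is which changes.
- short_screw: Short screw hanging in the stand's other hole (loose): black knob 20 mm diameter, 30 mm tall, on a flange 37 mm diameter and 3 mm thick, 44 mm stem; origin at the flange's underside. To be left alone.
- sampler: The vial sampler (fixed): dark base 300 x 370 mm, 100 mm high, with a white carousel 230 mm diameter, its top 157 mm above the bench (vial caps to 172 mm, on a circle of 100 mm radius), and a white needle tower 240 mm high, nearest face 122 mm from the hub's axis, towards the sampler's -y. Origin on the bench under the hub's axis.
- well_mouth (a point): Centre of the well's mouth, in the top of the aluminium hub (48 mm diameter) in the middle of the carousel, 185 mm above the bench, 28 mm above the carousel; z up. A plain 25 mm bore with a 2.5 mm chamfer. The screw is home when its flange lies on the hub, the knob's centre 25 mm above this point. Turned hard while held up off the thread, the blunt thread ends butt: rest it, press and grip lightly.
- well_bottom (a point): On the well's axis, 60 mm below its mouth, where the drive spindle's inner thread begins: two-start, right-hand, lead 12 mm, 16 mm clear inside the ridges. Its axis is up to 1 mm off the well's; its start angle is unknown; a motor holds it. The screw first rests on it with the flange 3 to 9 mm above the hub, then sinks 12 mm per turn clockwise from above (90 to 270 degrees to home).
- bottle: Brown glass bottle, 56 mm diameter, 105 mm tall, white cap, origin under its foot. Loose; to be left alone.
- spanner: Steel open-ended spanner, 140 mm long, lying flat along its x. Loose; to be left alone.

How it is judged:
By the outcome, as a careful person would: the job done as asked, in the order asked, and still so for the second after the job is handed in, with the robot touching nothing.
It also fails if it takes over 72 s, if anything falls off the work surface, if the arm or the gripper's body presses on something with over 40 N, if the wrist force passes 120 N, or if a joint passes its speed limit or range.

## Robot

A 6-joint arm with a two-finger parallel gripper is mounted at the origin on the work surface. World frame = base frame: x ahead of the robot, y to its left, z up, the work surface at z = 0. Lengths are in mm, angles in rad, forces in N, time in s.
With the tool pointing down it reaches from about 275 to 750 mm from the base axis. Payload 10.2 kg.
Tool frame: the origin (TCP) lies at the very end of the fingers, on their centre line; the grasp point (between the pads) lies 19 mm behind it; z points along the fingers, y is the direction in which the jaws open and shut (so a half turn about z gives the same grasp; the last joint's range is limited). The gripper opens to 85 mm and grips with 20 to 120 N. Pads are 22 mm wide; open, the fingers measure 114 mm over their backs; the gripper's body (76 mm by 85 mm) begins 54 mm behind the grasp point. The pads swing forward as they close: fully open they stand 13 mm farther back than shut.
Start: joints at [-1.479, 0.313, 1.498, -0, 1.331, -0.223], TCP at [162.541, -499.211, 231.294] pointing down, gripper open.
Joint ranges: [-2.94, 2.94], [-0.97, 2.17], [0.19, 2.56], [-1.23, 4.37], [0.02, 3.11], [-2.88, 2.88]. Speed limits (rad/s): [2.39, 2.39, 3.01, 3.14, 3.14, 3.14].

## Interface

Orientations are given as a unit quaternion [w, x, y, z].
In Python, from rig import readout, cams, finish_job gives the robot as it stands. The module is installed in compiled form; this text tells all that it offers.
- The arm moves only by the tool carry_out, never from a script. Its argument "steps" is one flat list of numbers, 7 for each row, row after row: the shift along the tool's x, y, z in cm, then the turn, a rotation vector about the tool's x, y, z in units of 5 degrees (1.0 is 5 degrees), then the opening, from -1 (shut) to 1 (fully open), so that 0 is half open. In form: [x, y, z, ax, ay, az, hand, x, y, z, ax, ay, az, hand, ...]. A call has 1 to 20 rows; each row shifts and turns the commanded pose from where the row before left it, along the tool's axes as they then stand; what a row does not reach is not made up. A row lasts 1/12 s, in which the tool goes at most 41.7 mm and 7.16 degrees, less where a joint would pass 70% of its speed; a pose out of reach is approached as far as the arm can. A call with a gripper value outside its range is refused whole. The fingers move at their own pace and stop on an object; "grip_force" is the grip in N (left out, the last holds). Time passes only in rows, so rows that do not move let the fingers close. It gives the time, the measured TCP pose, the force and the opening at its end, in the units of the state.
- readout.sense(): the state, without advancing time (a new reading comes with each control period).
- cams.capture(name): name is "scene" or "top"; returns the picture (420x560x3 uint8, red, green, blue); there is no depth.
- cams.calibration(name): a dict with "fx", "fy", "cx", "cy" (pixels), "R" (3x3) and "t" (3): a world point X has camera coordinates R X + t. Camera axes: x right, y down, z forward; pixel columns grow to the right and rows downward; lengths in mm; the calibration is good to about 2 mm. A picture is of the moment at which its call begins. calibration takes no time and is no camera call.
- finish_job(): hands the job in, once; it reports no verdict.
The state is a dict: "time_s": time; "joints": joint angles; "dq": joint speeds; "tau": joint torques, N m; "eef_pos": TCP position; "ee_rot": TCP orientation; "force": force on the tool from outside, world axes, zero at the start; "wrist_torque": the same for the moment, N m; "grip_width": opening from 0.0 (shut) to 1.0 (fully open).
Only numpy, scipy, OpenCV 4.12 (cv2) and the standard library are available. Lean on these libraries where they do the work, as an engineer would, in place of code of your own. Each camera call takes 0.05 s, during which the arm holds its last target.

## Working session

There is one attempt and no reset: what is moved stays moved. The work goes in short steps, Python scripts to look and compute and a tool call to move; the robot and the scene stay as the last step left them, time stands still between calls to the robot, and variables do not carry over. Pictures are saved under pics/ and viewed, and the job is handed in when it is done.

Besides the shell and the picture viewer there is one more tool, called in YAML: its name, and indented under it one key for each argument. carry_out: Moves the arm, as the interface text tells. Its arguments: {"type":"object","properties":{"steps":{"type":"array","items":{"type":"number"}},"grip_force":{"type":"number"}},"required":["steps"]}

```bash
mkdir -p pics; ls; python3 - <<'E'
from rig import readout, cams
import cv2,json
s=readout.sense(); print(s)
for n in("scene","top"):
    im=cams.capture(n); cv2.imwrite(f"pics/{n}0.png",cv2.cvtColor(im,cv2.COLOR_RGB2BGR)); print(n,cams.calibration(n))
E
```

```text
pics
{'time_s': 0.0, 'joints': array([-1.47942712e+00,  3.13473131e-01,  1.49843297e+00,  1.27265512e-05,
        1.33100465e+00, -2.23458992e-01]), 'dq': array([-4.55312721e-05, -2.78848282e-04,  1.39711386e-03,  3.89890376e-04,
        5.45501051e-04, -9.67358415e-04]), 'tau': array([ 4.09718472e-03, -4.12261999e+01, -2.59739292e+01,  4.84710802e-05,
        4.09110085e-03,  1.68258043e-05]), 'eef_pos': array([ 162.50606773, -498.94776442,  230.72478922]), 'ee_rot': array([-6.57204511e-04,  9.87635986e-01,  1.56763274e-01,  4.96619341e-05]), 'force': array([-0.00167964, -0.19607549, -0.77763049]), 'wrist_torque': array([ 0.02432743,  0.00996665, -0.00424444]), 'grip_width': 0.9998362426129631}
scene {'fx': 414.7175143651237, 'fy': 414.7175143651237, 'cx': 288.3903892909609, 'cy': 211.82776043876459, 'R': array([[ 0.03748813,  0.99911089,  0.01928886],
       [ 0.71077334, -0.01309136, -0.70329928],
       [-0.70242146,  0.04007539, -0.71063216]]), 't': array([-106.52516817, -329.02764953, 1269.98778662])}
top {'fx': 447.9907639009808, 'fy': 447.9907639009808, 'cx': 280.2773944310317, 'cy': 204.14149223482195, 'R': array([[ 0.06035396, -0.99816885, -0.00404321],
       [-0.97104179, -0.05777472, -0.23181871],
       [ 0.23116062,  0.0179173 , -0.9727506 ]]), 't': array([ 41.63070385, 620.20124927, 792.16029838])}
```

View pics/scene0.png

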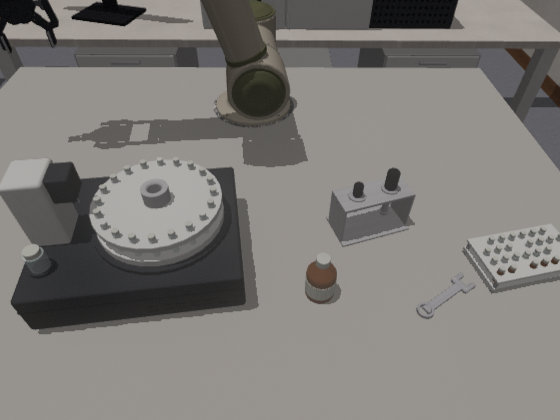

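View pics/top0.png

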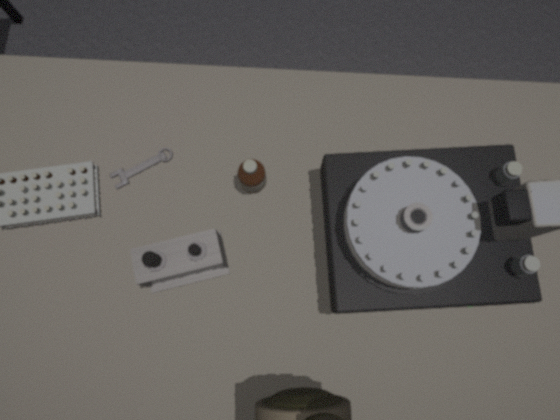

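The scene view shows the large screw's knob at about (393,180) and the short one at (358,190). The hub is at (155,192). In the top view the large knob is at (151,260), the short one at (195,249) and the hub at (417,217). Next I'll zoom in on these.

```bash
python3 - <<'E'
import cv2,numpy as np
t=cv2.imread("pics/top0.png"); s=cv2.imread("pics/scene0.png")
def z(im,x,y,w,h,k=5): return cv2.resize(im[y:y+h,x:x+w],None,fx=k,fy=k,interpolation=cv2.INTER_CUBIC)
a=np.hstack([z(t,120,225,80,60),z(t,377,187,80,60)])
b=np.hstack([z(s,345,160,80,60),z(s,115,165,80,60)])
cv2.imwrite("pics/z0.png",np.vstack([a,b]))
E
```

```text
(no output)
```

View pics/z0.png

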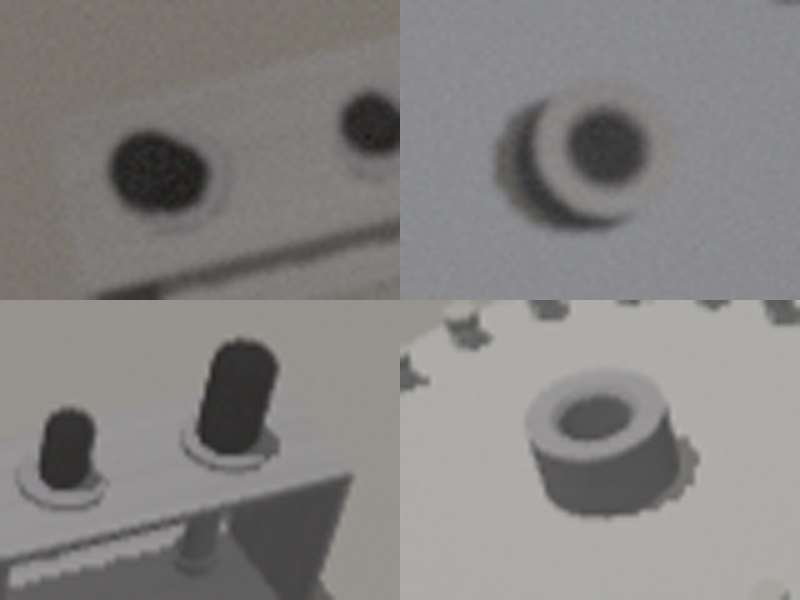

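```bash
cat > h.py <<'E'
import cv2,numpy as np
from rig import cams
C={n:cams.calibration(n) for n in("scene","top")}
def ray(n,u,v):
    c=C[n];R=np.array(c["R"]);t=np.array(c["t"])
    d=R.T@np.array([(u-c["cx"])/c["fx"],(v-c["cy"])/c["fy"],1]);return -R.T@t,d/np.linalg.norm(d)
def plane(n,u,v,z):
    o,d=ray(n,u,v);return o+d*(z-o[2])/d[2]
def two(p,q):
    A=np.zeros((3,3));b=np.zeros(3);L=[ray("top",*p),ray("scene",*q)]
    for o,d in L:
        M=np.eye(3)-np.outer(d,d);A+=M;b+=M@o
    x=np.linalg.solve(A,b);return x,[np.linalg.norm((np.eye(3)-np.outer(d,d))@(x-o)) for o,d in L]
def proj(n,X):
    c=C[n];p=np.array(c["R"])@X+np.array(c["t"]);return np.array([p[0]/p[2]*c["fx"]+c["cx"],p[1]/p[2]*c["fy"]+c["cy"]])
def blob(im,x,y,w,h,lo,hi):
    g=im[y:y+h,x:x+w].max(2) if im.ndim==3 else im
    m=((g>=lo)&(g<=hi)).astype(np.uint8)
    n,l,st,ce=cv2.connectedComponentsWithStats(m)
    return [(ce[i][0]+x,ce[i][1]+y,st[i].tolist()) for i in range(1,n) if st[i][4]>20]
E
python3 - <<'E'
from h import *
t=cv2.imread("pics/top0.png"); s=cv2.imread("pics/scene0.png")
for a in (blob(t,120,225,100,60,0,75),blob(t,402,202,30,28,0,95),blob(s,345,160,80,60,0,75),blob(s,140,175,30,25,0,125)):
    print(a)
E
```

```text
[(np.float64(194.4695652173913), np.float64(249.66086956521738), [69, 19, 12, 12, 115]), (np.float64(151.16666666666666), np.float64(259.2291666666667), [22, 26, 20, 17, 240]), (np.float64(146.88888888888889), np.float64(283.22222222222223), [20, 57, 13, 3, 27])]
[(np.float64(404.3414634146341), np.float64(222.1219512195122), [0, 7, 11, 21, 82]), (np.float64(418.0), np.float64(216.0), [9, 7, 15, 15, 183])]
[(np.float64(391.8582375478927), np.float64(179.28735632183907), [40, 8, 15, 23, 261]), (np.float64(357.7913669064748), np.float64(189.70503597122303), [8, 22, 11, 16, 139]), (np.float64(401.9788732394366), np.float64(207.38028169014086), [46, 38, 22, 22, 284])]
[(np.float64(153.4237288135593), np.float64(188.03389830508473), [6, 9, 16, 10, 118]), (np.float64(158.60784313725492), np.float64(196.00653594771242), [1, 12, 29, 13, 153])]
```

```bash
python3 - <<'E'
from h import *
print("knob",two((151.17,259.23),(391.86,179.29)),plane("top",151.17,259.23,120),plane("scene",391.86,179.29,120))
print("short",two((194.47,249.66),(357.8,189.7)),plane("top",194.47,249.66,113),plane("scene",357.8,189.7,113))
print("well",two((418,216),(153.9,188.2)),plane("top",418,216,184),plane("scene",153.9,188.2,184))
E
```

```text
knob (array([491.56607914, 299.71575922, 118.68084186]), [np.float64(0.9591132778018927), np.float64(0.9591132778019468)]) [491.57629142 300.31654651 120.        ] [493.30067946 298.09086575 120.        ]
short (array([514.10996809, 226.43536856, 111.27671472]), [np.float64(0.724627740787672), np.float64(0.7246277407876616)]) [513.9807074  226.82041719 113.        ] [516.10285134 225.1473304  113.        ]
well (array([ 583.69968845, -153.54159123,  183.50986725]), [np.float64(0.08941233818761457), np.float64(0.08941233818762194)]) [ 583.57380372 -153.30344295  184.        ] [ 584.22416116 -153.43269552  184.        ]
```

carry_out:
  steps: [0,0,-0.2,0,0,-1.4,0.4,0,0,-0.2,0,0,-1.4,0.4,0,0,-0.2,0,0,-1.4,0.4,0,0,-0.2,0,0,-1.4,0.4,0,0,-0.2,0,0,-1.4,0.4,0,0,-0.2,0,0,-1.4,0.4,0,0,-0.2,0,0,-1.4,0.4,0,0,-0.2,0,0,-1.4,0.4,0,0,-0.2,0,0,-1.4,0.4,0,0,-0.2,0,0,-1.4,0.4,0,0,-0.2,0,0,-1.4,0.4,0,0,-0.2,0,0,-1.4,0.4,0,0,-0.2,0,0,-1.4,0.4,0,0,-0.2,0,0,-1.4,0.4,0,0,-0.2,0,0,-1.4,0.4,0,0,-0.2,0,0,-1.4,0.4]

```text
time_s: 1.43
eef_pos: [162.5, -499.1, 263.0]
ee_rot: [-0.0, 0.42, 0.908, 0.0]
force: [-0.1, -0.8, -0.0]
grip_width: 0.701
```

```bash
cat >> h.py <<'E'
from rig import readout
from scipy.spatial.transform import Rotation as Ro
def st(target=None):
    s=readout.sense();q=s["ee_rot"];R=Ro.from_quat([q[1],q[2],q[3],q[0]]).as_matrix()
    print("t %.2f"%s["time_s"],"pos",s["eef_pos"].round(2),"q",s["joints"].round(3),"F",s["force"].round(2),"M",s["wrist_torque"].round(3),"g %.3f"%s["grip_width"])
    print(" x",R[:,0].round(3),"y",R[:,1].round(3),"z",R[:,2].round(4))
    if target is not None: print(" shift cm",(R.T@(np.array(target)-s["eef_pos"])/10).round(3))
    return s,R
E
python3 -c "
from h import *
st([491.5,299.5,250])"
```

```text
t 1.43 pos [ 162.52 -499.05  263.02] q [-1.479  0.292  1.443 -0.     1.408 -2.184] F [-0.09 -0.82 -0.03] M [0.01  0.017 0.071] g 0.701
 x [-0.648  0.762  0.001] y [0.762 0.648 0.   ] z [-1.e-04  9.e-04 -1.e+00]
 shift cm [39.517 76.795  1.368]
```

carry_out:
  steps: [1.6,3.1,0,0,0,0,0.4,1.6,3.1,0,0,0,0,0.4,1.6,3.1,0,0,0,0,0.4,1.6,3.1,0,0,0,0,0.4,1.6,3.1,0,0,0,0,0.4,1.6,3.1,0,0,0,0,0.4,1.6,3.1,0,0,0,0,0.4,1.6,3.1,0,0,0,0,0.4,1.6,3.1,0,0,0,0,0.4,1.6,3.1,0,0,0,0,0.4,1.6,3.1,0,0,0,0,0.4,1.6,3.1,0,0,0,0,0.4,1.6,3.1,0,0,0,0,0.4,1.6,3.1,0,0,0,0,0.4,1.6,3.1,0,0,0,0,0.4,1.6,3.1,0,0,0,0,0.4,1.6,3.1,0,0,0,0,0.4,1.6,3.1,0,0,0,0,0.4]

```text
time_s: 2.93
eef_pos: [404.6, 82.2, 263.2]
ee_rot: [-0.0, 0.422, 0.907, -0.0]
force: [1.6, -0.9, 0.3]
grip_width: 0.7
```

```bash
python3 -c "
from h import *
st([491.5,299.5,250])"
```

```text
t 2.93 pos [404.65  82.21 263.19] q [-0.085  0.036  1.746 -0.     1.36  -0.784] F [ 1.64 -0.9   0.3 ] M [-0.003 -0.028 -0.011] g 0.700
 x [-0.644  0.765 -0.   ] y [ 0.765  0.644 -0.   ] z [-1.e-04 -1.e-04 -1.e+00]
 shift cm [11.042 20.632  1.317]
```

carry_out:
  steps: [1.35,2.5,0.1,0,0,0,0.4,1.35,2.5,0.1,0,0,0,0.4,1.35,2.5,0.1,0,0,0,0.4,1.35,2.5,0.1,0,0,0,0.4,1.35,2.5,0.1,0,0,0,0.4,1.35,2.5,0.1,0,0,0,0.4,1.35,2.5,0.1,0,0,0,0.4,1.35,2.5,0.1,0,0,0,0.4,0,0,0,0,0,0,0.4]

```text
time_s: 3.68
eef_pos: [488.5, 294.9, 253.9]
ee_rot: [-0.001, 0.421, 0.907, -0.0]
force: [-0.2, 0.5, -0.9]
grip_width: 0.701
```

```bash
python3 -c "
from h import *
st([491.5,299.5,250])"
```

```text
t 3.68 pos [488.54 294.88 253.87] q [ 3.370e-01  4.010e-01  1.315e+00  1.000e-03  1.427e+00 -3.640e-01] F [-0.22  0.51 -0.92] M [ 0.011  0.032 -0.038] g 0.701
 x [-0.645  0.764  0.001] y [ 0.764  0.645 -0.001] z [-1.5e-03  5.0e-04 -1.0e+00]
 shift cm [0.161 0.525 0.387]
```

carry_out:
  steps: [0.16,0.52,0,0,0,0,0.4,0,0,0,0,0,-1.4,0.4,0,0,0,0,0,-1.4,0.4,0,0,0,0,0,-1.4,0.4,0,0,0,0,0,-1.4,0.4,0,0,0,0,0,-1.4,0.4,0,0,0,0,0,-1.4,0.4,0,0,0,0,0,-1.4,0.4,0,0,0,0,0,-1.4,0.4,0,0,0,0,0,-1.4,0.4,0,0,0,0,0,-1.4,0.4,0,0,0,0,0,-1.4,0.4,0,0,0,0,0,-1.4,0.4,0,0,0,0,0,-1.4,0.4,0,0,0,0,0,-1.4,0.4,0,0,0,0,0,-1.4,0.4,0,0,0,0,0,-1.4,0.4,0,0,0,0,0,-1.4,0.4,0,0,0,0,0,-1.4,0.4,0,0,0,0,0,0,0.4]

```text
time_s: 5.35
eef_pos: [491.1, 295.5, 255.4]
ee_rot: [-0.0, -0.617, 0.787, -0.0]
force: [0.1, 1.1, 0.3]
grip_width: 0.697
```

```bash
python3 -c "
from h import *
st([491.5,299.5,160])
for n in C:
  im=cams.capture(n); cv2.imwrite(f'pics/{n}1.png',cv2.cvtColor(im,cv2.COLOR_RGB2BGR))
a=cv2.imread('pics/scene1.png')[60:260,280:460];b=cv2.imread('pics/top1.png')[180:380,80:260]
cv2.imwrite('pics/z1.png',cv2.resize(np.hstack([a,b]),None,fx=2.2,fy=2.2))
"
```

```text
t 5.35 pos [491.11 295.49 255.42] q [ 0.337  0.405  1.305 -0.     1.431 -2.564] F [0.06 1.12 0.33] M [-0.017  0.02  -0.04 ] g 0.697
 x [-0.238 -0.971  0.   ] y [-0.971  0.238  0.   ] z [-1.e-04 -2.e-04 -1.e+00]
 shift cm [-0.401  0.057  9.542]
```

View pics/z1.png

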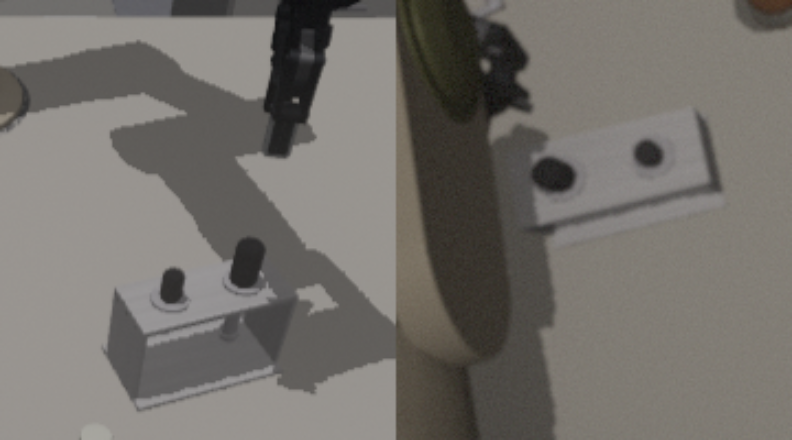

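The gripper hangs over the large screw, at about (405,100) in the scene view. The way down beside the stand is clear.

carry_out:
  steps: [-0.2,0.03,1.6,0,0,0,0.4,-0.2,0.03,1.6,0,0,0,0.4,0,0,1.6,0,0,0,0.4,0,0,1.6,0,0,0,0.4,0,0,1.6,0,0,0,0.4,0,0,0.8,0,0,0,0.4,0,0,0,0,0,0,0.4,0,0,0,0,0,0,0.4]

```text
time_s: 6.12
eef_pos: [491.7, 300.1, 167.8]
ee_rot: [0.0, -0.615, 0.788, -0.0]
force: [-0.2, -0.3, -0.1]
grip_width: 0.701
```

```bash
python3 -c "
from h import *
st([491.5,299.5,105])
for n in C:
  im=cams.capture(n); cv2.imwrite(f'pics/{n}2.png',cv2.cvtColor(im,cv2.COLOR_RGB2BGR))
a=cv2.imread('pics/scene2.png')[90:230,320:460];b=cv2.imread('pics/top2.png')[190:330,80:220]
cv2.imwrite('pics/z2.png',cv2.resize(np.hstack([a,b]),None,fx=2.8,fy=2.8))
"
```

```text
t 6.12 pos [491.68 300.12 167.75] q [ 0.345  0.478  1.43   0.     1.234 -2.552] F [-0.2  -0.3  -0.14] M [-0.023 -0.007  0.017] g 0.701
 x [-0.243 -0.97  -0.   ] y [-0.97   0.243 -0.   ] z [ 2.e-04  1.e-04 -1.e+00]
 shift cm [6.600e-02 3.000e-03 6.275e+00]
```

View pics/z2.png

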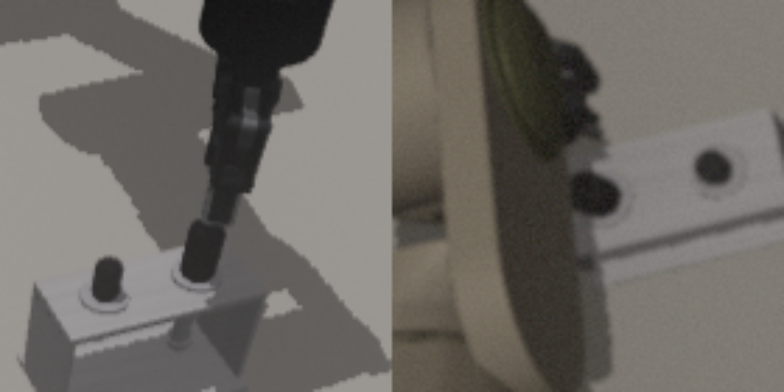

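carry_out:
  steps: [0.06,0,1.3,0,0,0,0.4,0,0,1.3,0,0,0,0.4,0,0,1.3,0,0,0,0.4,0,0,1.3,0,0,0,0.4,0,0,1.05,0,0,0,0.4,0,0,0,0,0,0,0.4,0,0,0,0,0,0,0.4]
  grip_force: 40

```text
time_s: 6.8
eef_pos: [491.5, 299.7, 105.2]
ee_rot: [0.0, -0.616, 0.788, -0.0]
force: [1.0, 0.1, 0.3]
grip_width: 0.696
```

```bash
python3 -c "
from h import *
st([491.5,299.5,105])"
```

```text
t 6.80 pos [491.51 299.66 105.2 ] q [ 0.344  0.546  1.499  0.     1.097 -2.554] F [0.99 0.14 0.35] M [-0.04  -0.026 -0.063] g 0.696
 x [-0.242 -0.97  -0.   ] y [-0.97   0.242 -0.   ] z [ 2.e-04  1.e-04 -1.e+00]
 shift cm [ 0.016 -0.002  0.02 ]
```

carry_out:
  steps: [0,0,0,0,0,0,0,0,0,0,0,0,0,-0.2,0,0,0,0,0,0,-0.3,0,0,0,0,0,0,-0.5,0,0,0,0,0,0,-1,0,0,0,0,0,0,-1,0,0,0,0,0,0,-1,0,0,0,0,0,0,-1]
  grip_force: 40

```text
time_s: 7.47
eef_pos: [491.6, 299.7, 105.5]
ee_rot: [0.0, -0.616, 0.788, -0.0]
force: [-2.1, -0.7, 6.1]
grip_width: 0.294
```

```bash
python3 -c "
from h import *
st([491.5,299.5,105])"
```

```text
t 7.47 pos [491.57 299.72 105.53] q [ 0.344  0.545  1.499  0.     1.097 -2.554] F [-2.05 -0.69  6.09] M [-0.076  0.307  0.014] g 0.294
 x [-0.241 -0.97  -0.001] y [-0.97   0.241 -0.001] z [ 9.e-04  4.e-04 -1.e+00]
 shift cm [0.023 0.002 0.053]
```

carry_out:
  steps: [0,0,-0.3,0,0,0,-1,0,0,-0.7,0,0,0,-1,0,0,-1,0,0,0,-1,0,0,-1.5,0,0,0,-1,0,0,-1.5,0,0,0,-1,0,0,-1.5,0,0,0,-1,0,0,-1.5,0,0,0,-1,0,0,-1.5,0,0,0,-1,0,0,-1.5,0,0,0,-1,0,0,-1.5,0,0,0,-1,0,0,-1.5,0,0,0,-1,0,0,-1.5,0,0,0,-1,0,0,-1.5,0,0,0,-1,0,0,-1.5,0,0,0,-1,0,0,-1,0,0,0,-1,0,0,0,0,0,0,-1,0,0,0,0,0,0,-1]

```text
time_s: 8.88
eef_pos: [491.3, 299.6, 299.9]
ee_rot: [0.0, -0.616, 0.788, -0.0]
force: [0.7, 0.5, -2.4]
grip_width: 0.295
```

```bash
python3 -c "
from h import *
st([583.7,-153.4,300])
for n in C:
  im=cams.capture(n); cv2.imwrite(f'pics/{n}3.png',cv2.cvtColor(im,cv2.COLOR_RGB2BGR))
a=cv2.imread('pics/scene3.png')[20:230,320:460];b=cv2.imread('pics/top3.png')[120:330,80:260]
cv2.imwrite('pics/z3.png',cv2.resize(np.hstack([a,b]),None,fx=2.4,fy=2.4))
"
```

```text
t 8.88 pos [491.28 299.58 299.86] q [ 0.344  0.391  1.212 -0.     1.538 -2.554] F [ 0.71  0.52 -2.43] M [ 0.019 -0.04  -0.029] g 0.295
 x [-0.241 -0.97  -0.   ] y [-0.97   0.241 -0.   ] z [ 3.e-04  1.e-04 -1.e+00]
 shift cm [ 4.1729e+01 -1.9900e+01 -1.6000e-02]
```

View pics/z3.png

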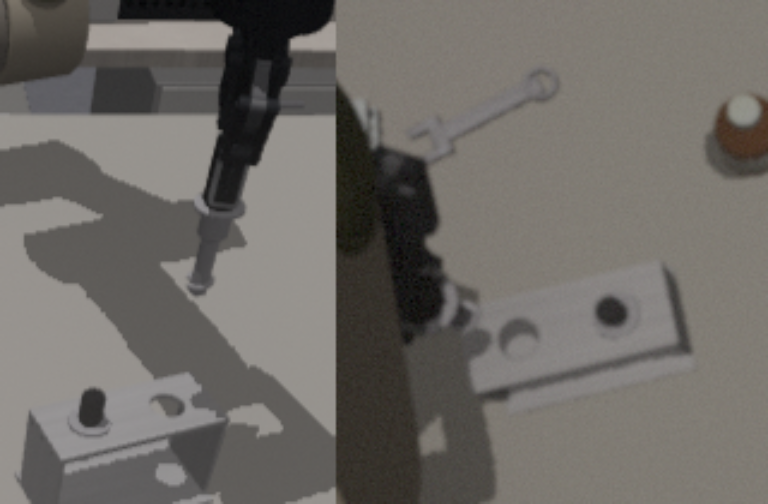

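The screw is held upright and clear of the stand: nose at about (200,285) in the left crop. The short screw still sits in its hole at (90,410).

carry_out:
  steps: [0,0,0,0,0,1,-1,0,0,0,0,0,1,-1,0,0,0,0,0,1,-1,0,0,0,0,0,1,-1,0,0,0,0,0,1,-1,0,0,0,0,0,1,-1,0,0,0,0,0,1,-1,0,0,0,0,0,1,-1,0,0,0,0,0,1,-1,0,0,0,0,0,0,-1]

```text
time_s: 9.82
eef_pos: [491.1, 299.5, 298.9]
ee_rot: [-0.001, -0.266, 0.964, -0.0]
force: [-0.2, 0.4, -2.8]
grip_width: 0.293
```

```bash
python3 -c "
from h import *
st([583.7,-153.4,305])"
```

```text
t 9.82 pos [491.1  299.52 298.86] q [ 0.344  0.392  1.213  0.     1.538 -1.765] F [-0.25  0.44 -2.82] M [-0.015 -0.059 -0.005] g 0.293
 x [-0.858 -0.513  0.002] y [-0.513  0.858  0.   ] z [-1.7e-03 -6.0e-04 -1.0e+00]
 shift cm [ 15.287 -43.628  -0.603]
```

carry_out:
  steps: [0.4,-1.1,-0.1,0,0,0,-1,0.8,-2.3,-0.1,0,0,0,-1,0.8,-2.3,-0.1,0,0,0,-1,0.8,-2.3,-0.1,0,0,0,-1,0.8,-2.3,-0.1,0,0,0,-1,0.8,-2.3,0,0,0,0,-1,0.8,-2.3,0,0,0,0,-1,0.8,-2.3,0,0,0,0,-1,0.8,-2.3,0,0,0,0,-1,0.8,-2.3,0,0,0,0,-1,0.8,-2.3,0,0,0,0,-1,0.8,-2.3,0,0,0,0,-1,0.8,-2.3,0,0,0,0,-1,0.8,-2.3,0,0,0,0,-1,0.8,-2.3,0,0,0,0,-1,0.8,-2.3,0,0,0,0,-1,0.8,-2.3,0,0,0,0,-1,0.8,-2.3,0,0,0,0,-1,0.8,-2.3,0,0,0,0,-1,0.4,-1.1,0,0,0,0,-1]

```text
time_s: 11.48
eef_pos: [585.6, -155.6, 304.1]
ee_rot: [-0.001, -0.268, 0.964, 0.0]
force: [-0.1, 0.0, -2.3]
grip_width: 0.296
```

```bash
python3 -c "
from h import *
st([583.7,-153.4,300])
for n in C:
  im=cams.capture(n); cv2.imwrite(f'pics/{n}4.png',cv2.cvtColor(im,cv2.COLOR_RGB2BGR))
a=cv2.imread('pics/scene4.png')[60:260,90:230];b=cv2.imread('pics/top4.png')[120:320,330:510]
cv2.imwrite('pics/z4.png',cv2.resize(np.hstack([a,b]),None,fx=2.4,fy=2.4))
st([583.7,-153.4,300])
"
```

```text
t 11.48 pos [ 585.55 -155.55  304.07] q [-4.530e-01  4.650e-01  1.093e+00 -1.000e-03  1.584e+00 -2.565e+00] F [-0.06  0.04 -2.33] M [0.048 0.017 0.031] g 0.296
 x [-0.857 -0.516  0.001] y [-0.516  0.857  0.   ] z [-1.1e-03 -3.0e-04 -1.0e+00]
 shift cm [0.047 0.28  0.407]
t 11.58 pos [ 585.55 -154.32  304.04] q [-0.451  0.465  1.094 -0.     1.584 -2.562] F [-0.01 -0.93 -2.1 ] M [ 0.007  0.013 -0.019] g 0.292
 x [-0.857 -0.515  0.001] y [-0.515  0.857  0.001] z [-1.1e-03  3.0e-04 -1.0e+00]
 shift cm [0.111 0.174 0.405]
```

View pics/z4.png

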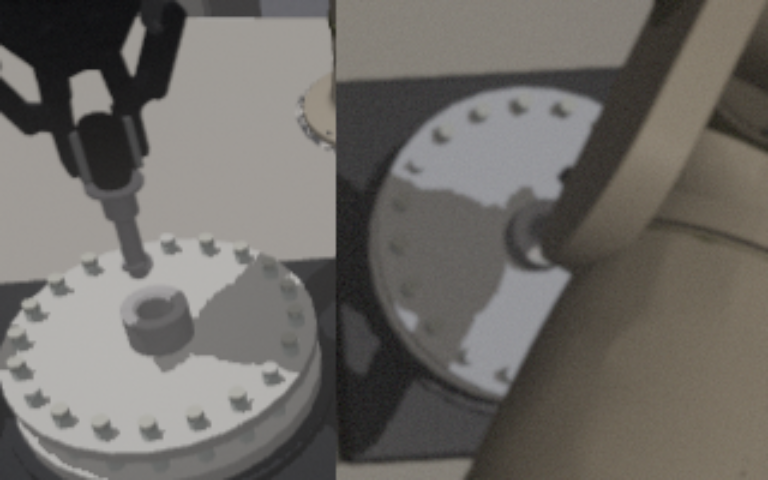

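```bash
python3 -c "
from h import *
s,R=st([583.7,-153.4,300])
p=s['eef_pos'];
for dz in (-10.5,-13.5+0,-84.5,-87.5): print(dz,proj('scene',p+R[:,2]*(-dz)))
a=cv2.imread('pics/scene4.png')[125:205,115:195]
cv2.imwrite('pics/z4b.png',cv2.resize(a,None,fx=7,fy=7,interpolation=cv2.INTER_CUBIC))
"
```

```text
t 11.58 pos [ 585.55 -154.32  304.04] q [-0.451  0.465  1.094 -0.     1.584 -2.562] F [-0.01 -0.93 -2.1 ] M [ 0.007  0.013 -0.019] g 0.292
 x [-0.857 -0.515  0.001] y [-0.515  0.857  0.001] z [-1.1e-03  3.0e-04 -1.0e+00]
 shift cm [0.111 0.174 0.405]
-10.5 [138.26253407 136.29667828]
-13.5 [138.72181929 137.89905874]
-84.5 [148.77001065 172.95576136]
-87.5 [149.16259013 174.325415  ]
```

View pics/z4b.png

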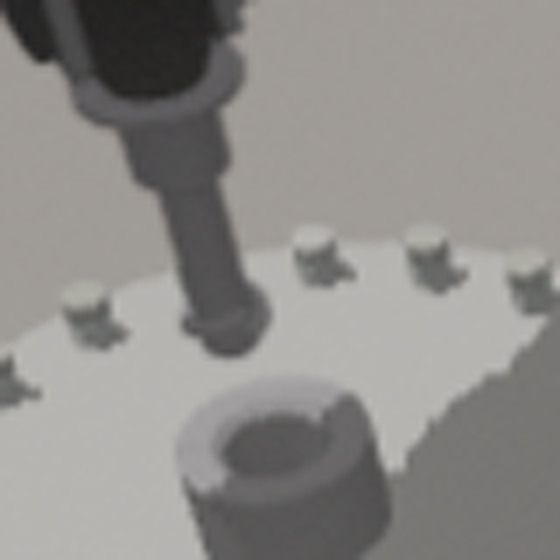

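```bash
python3 -c "
from h import *
a=cv2.imread('pics/scene4.png').max(2)
for y in range(134,178): 
  r=a[y,120:165].astype(int); print(y,' '.join('%3d'%v for v in r))
"
```

```text
134 139 139 140 105  71  75  76  70  54  40  40  40  41  40  40  39  41  40  39  40  41  41  41  41  63  93  96  95  95 107 146 159 159 159 159 158 159 159 159 159 160 159 159 159 159
135 159 158 156 138  90  71  72  68  53  42  40  41  40  41  39  40  39  38  42  41  40  40  41  45  73  96  96  95  95 106 146 159 159 159 159 158 158 158 158 158 159 159 159 159 159
136 159 159 158 153 124  75  78  82  81  53  40  40  41  41  40  42  43  41  42  42  40  42  42  64  90  95  94  94  91 108 148 158 159 159 159 159 159 159 159 159 159 159 159 158 159
137 159 158 159 157 137  97  91  92  93  80  53  39  43  43  42  42  42  41  42  43  40  47  67  87  95  96  96  91  89 127 155 158 159 159 159 159 160 159 159 159 158 159 159 159 159
138 159 159 158 157 145 106  96  97  96  92  80  57  45  43  42  44  41  41  42  55  63  84  89  95  95  94  92  84 109 148 159 159 159 159 159 158 159 159 159 159 159 158 159 159 158
139 158 158 159 158 151 119  95  96  95  94  93  88  84  76  68  71  69  81  82  86  87  94  94  95  95  87  83 104 144 158 158 158 158 159 159 160 159 159 158 158 159 159 159 158 
[... 6295 characters left out ...]
 133 111 120 166 169 181 182 181 182 182 182 181 182 181 179 162 105  83  85  86  86  85  90 132 175 181 182 182 182 182 182 181 182 181 182 182 181
175 182 181 182 182 181 182 176 172 171 167 168 182 181 182 182 182 181 181 181 181 181 181 181 177 151 113  93  85  86 101 140 171 182 182 182 181 182 182 181 182 182 182 182 181 181
176 182 182 182 181 182 182 182 181 181 182 182 182 182 182 182 182 182 182 181 182 182 182 181 181 176 168 162 154 159 166 174 182 182 182 182 181 182 182 182 181 181 182 182 182 182
177 182 182 182 182 181 182 182 182 182 182 181 182 181 181 182 182 182 182 182 181 182 182 182 182 182 182 182 179 181 182 182 182 182 181 182 182 182 182 182 182 181 182 182 182 181
```

```bash
python3 -c "
from h import *
a=cv2.imread('pics/scene0.png').max(2)
for y in range(176,204): 
  r=a[y,136:175].astype(int); print(y,' '.join('%3d'%v for v in r))
print(plane('scene',147.8,174.1,216.5))
for p in ((153.9,188.2),(154,187.4)): print(plane('scene',*p,185))
"
```

```text
176 173 173 173 173 173 173 173 173 174 173 173 173 173 172 173 173 173 174 173 173 173 174 174 173 173 174 173 172 173 173 173 173 173 173 173 173 173 173 173
177 173 173 173 173 174 174 173 173 173 173 174 174 173 174 173 173 173 174 174 173 173 174 173 173 173 174 173 173 173 173 173 173 173 174 173 172 173 173 173
178 173 173 174 174 173 173 173 173 173 173 172 173 173 173 173 173 170 170 167 168 166 167 167 169 170 173 173 173 173 173 174 173 173 174 173 173 173 173 174
179 173 173 173 173 173 173 173 173 173 173 173 173 173 170 167 162 160 160 158 157 158 158 158 159 159 161 165 170 174 173 173 173 173 173 173 172 173 173 173
180 174 174 173 173 173 173 173 173 173 173 172 167 161 160 158 155 154 155 154 153 153 153 153 152 152 152 153 157 162 169 173 173 173 174 173 173 173 173 173
181 173 173 173 174 173 173 173 173 173 166 160 157 154 153 153 151 152 152 151 149 150 151 151 151 151 152 151 151 154 159 170 173 173 173 173 173 173 173 173
182 173 173 173 173 173 173 173 169 166 156 152 152 152 151 149 146 144 144 143 143 143 144 143 146 149 153 152 151 151 151 159 173 173 173 
[... 2811 characters left out ...]
  85  84  85  84  85  84  85  85  85  86  85  85  84  83  83  82  84 102 116 116 125 174
201 173 173 174 173 173 173 169 131  91  90  90  89  89  89  88  88  85  85  86  85  85  85  86  85  87  85  87  84  84  84  83  83  83  91 113 115 116 125 173
202 173 173 173 173 173 173 172 158  92  90  91  90  88  89  88  87  87  85  86  85  86  87  85  86  86  84  85  84  85  85  83  84  91 108 116 122 159 162 173
203 172 173 173 174 173 173 173 168 105  91  90  89  91  89  87  88  86  87  86  87  85  86  87  87  87  86  86  85  85  84  86  95 109 115 116 126 173 172 174
[ 584.77427412 -156.70838488  216.5       ]
[ 585.3397836  -153.01429014  185.        ]
[ 583.25787233 -153.233569    185.        ]
```

```bash
python3 -c "
from h import *
st([584.7,-152.5,270])"
```

```text
t 11.58 pos [ 585.55 -154.32  304.04] q [-0.451  0.465  1.094 -0.     1.584 -2.562] F [-0.01 -0.93 -2.1 ] M [ 0.007  0.013 -0.019] g 0.292
 x [-0.857 -0.515  0.001] y [-0.515  0.857  0.001] z [-1.1e-03  3.0e-04 -1.0e+00]
 shift cm [-0.024  0.197  3.405]
```

carry_out:
  steps: [0,0.05,0.5,0,0,0,-1,0,0,0.8,0,0,0,-1,0,0,0.7,0,0,0,-1,0,0,0,0,0,0,-1,0,0,0,0,0,0,-1,0,0,0,0,0,0,-1]

```text
time_s: 12.08
eef_pos: [585.7, -151.5, 285.1]
ee_rot: [0.0, -0.268, 0.963, -0.0]
force: [0.7, -0.4, -1.7]
grip_width: 0.296
```

```bash
python3 -c "
from h import *
st([584.7,-152.5,270])"
```

```text
t 12.08 pos [ 585.69 -151.54  285.06] q [-0.447  0.467  1.138  0.     1.536 -2.56 ] F [ 0.73 -0.37 -1.73] M [-0.008  0.003 -0.016] g 0.296
 x [-0.856 -0.516 -0.   ] y [-0.516  0.856 -0.   ] z [ 3.e-04 -1.e-04 -1.e+00]
 shift cm [ 0.135 -0.031  1.506]
```

carry_out:
  steps: [0.13,-0.03,0,0,0,0,-1,0,0,0,0,0,0,-1,0,0,0,0,0,0,-1]

```text
time_s: 12.33
eef_pos: [584.7, -152.9, 285.0]
ee_rot: [0.0, -0.268, 0.964, -0.0]
force: [-0.5, -1.1, -1.4]
grip_width: 0.295
```

```bash
python3 -c "
from h import *
s,R=st([584.7,-152.5,270])
im=cams.capture('scene'); cv2.imwrite(f'pics/scene5.png',cv2.cvtColor(im,cv2.COLOR_RGB2BGR))
a=cv2.imread('pics/scene5.png')
cv2.imwrite('pics/z5.png',cv2.resize(a[135:210,115:195],None,fx=7,fy=7,interpolation=cv2.INTER_CUBIC))
g=a.max(2)
for y in range(150,190,4): print(y,g[y,125:165])
P=s['eef_pos']
for dz in (12,30,50,75,87.5): print(dz,proj('scene',P-[0,0,dz]))
"
```

```text
t 12.33 pos [ 584.7  -152.92  285.04] q [-0.449  0.466  1.141  0.     1.535 -2.562] F [-0.49 -1.11 -1.39] M [0.    0.004 0.007] g 0.295
 x [-0.857 -0.516 -0.   ] y [-0.516  0.857 -0.   ] z [ 4.e-04 -2.e-04 -1.e+00]
 shift cm [-0.022  0.037  1.504]
150 [159 160 160 161 156 109  86  96  98  96  98  98  97  98  98  97  96  96
  97  96  96  96  93  85  81 115 151 161 160 159 160 161 160 161 161 160
 160 160 160 161]
154 [160 161 161 160 161 160 160 160 160 161 156 115  79  77  78  78  82  81
  82  83  84  82  81  80  78  84 125 160 160 161 161 160 160 161 160 160
 161 160 160 160]
158 [160 160 161 160 160 160 160 160 160 160 160 157 131  78  81  80  80  83
  83  83  83  84  83  82  82  86 132 161 161 161 161 167 181 183 183 183
 180 170 161 160]
162 [160 160 160 161 161 160 161 161 160 160 160 160 161 161 161 154 138  81
  81  82  83  83  82  81  80 109 184 184 184 183 183 180 135 114 101 105
 102 108 130 153]
166 [174 175 175 175 171 161 169 178 181 183 184 184 184 183 183 174 136 123
  81  83  86  85  84  86  84  79 102 183 184 184 183 184 183 177 171 171
 167 170 184 184]
170 [100  98
[... 284 characters left out ...]
6 173 184 183 183 183
 183 183 184 183]
178 [183 184 183 183 184 183 183 184 183 183 183 183 184 184 183 183 183 184
 182 168 146 111  84  85  85  87  91  98  96  91 102 107 151 178 180 181
 183 182 183 184]
182 [184 183 183 184 183 184 184 183 184 183 184 184 184 183 184 184 184 183
 180 176 164 149 115  84  86  86  86  88  86  87 113 152 153 154 155 150
 127 106 107 106]
186 [184 184 184 183 184 183 183 183 183 183 184 184 184 184 184 178 164 162
 163 162 156 139 135 119  98  90  91  90  90  90  91  92  92  92  92  88
  94 100 105 106]
12 [142.33773086 146.72920938]
30 [144.90385703 155.78206115]
50 [147.64289165 165.44490418]
75 [150.91113979 176.9747215 ]
87.5 [152.48416877 182.52409718]
```

View pics/z5.png

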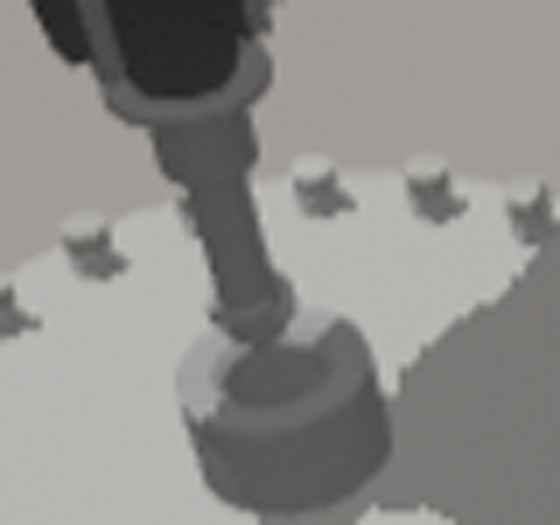

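The nose, at about crop (263,340), is right over the mouth at (275,380). I'll lower it in small steps and watch the force.

carry_out:
  steps: [0,0.04,0.6,0,0,0,-1,0,0,0.6,0,0,0,-1,0,0,0.6,0,0,0,-1,0,0,0.6,0,0,0,-1,0,0,0.6,0,0,0,-1,0,0,0,0,0,0,-1,0,0,0,0,0,0,-1]
  grip_force: 30

```text
time_s: 12.97
eef_pos: [584.4, -152.5, 254.4]
ee_rot: [-0.0, -0.268, 0.964, 0.0]
force: [-1.5, 0.4, -1.6]
grip_width: 0.296
```

```bash
python3 -c "
from h import *
st([584.7,-152.5,222])"
```

```text
t 12.97 pos [ 584.38 -152.48  254.4 ] q [-0.449  0.478  1.2   -0.     1.464 -2.561] F [-1.52  0.35 -1.57] M [-0.017  0.079  0.047] g 0.296
 x [-0.857 -0.516  0.   ] y [-0.516  0.857  0.001] z [-7.e-04  3.e-04 -1.e+00]
 shift cm [-0.027 -0.02   3.24 ]
```

carry_out:
  steps: [0,0,0.6,0,0,0,-1,0,0,0.6,0,0,0,-1,0,0,0.6,0,0,0,-1,0,0,0.6,0,0,0,-1,0,0,0.6,0,0,0,-1,0,0,0,0,0,0,-1,0,0,0,0,0,0,-1]

```text
time_s: 13.55
eef_pos: [584.4, -152.4, 224.4]
ee_rot: [-0.0, -0.268, 0.964, 0.0]
force: [-0.0, 1.4, -2.2]
grip_width: 0.29
```

```bash
python3 -c "
from h import *
s,R=st([584.7,-152.5,222])
im=cams.capture('scene'); cv2.imwrite(f'pics/scene6.png',cv2.cvtColor(im,cv2.COLOR_RGB2BGR))
a=cv2.imread('pics/scene6.png')
cv2.imwrite('pics/z6.png',cv2.resize(a[135:210,115:195],None,fx=7,fy=7,interpolation=cv2.INTER_CUBIC))
"
```

```text
t 13.55 pos [ 584.44 -152.44  224.42] q [-0.449  0.494  1.252  0.     1.396 -2.561] F [-0.02  1.37 -2.16] M [0.004 0.112 0.03 ] g 0.290
 x [-0.857 -0.516  0.   ] y [-0.516  0.857  0.001] z [-5.e-04  3.e-04 -1.e+00]
 shift cm [-0.019 -0.018  0.242]
```

View pics/z6.png

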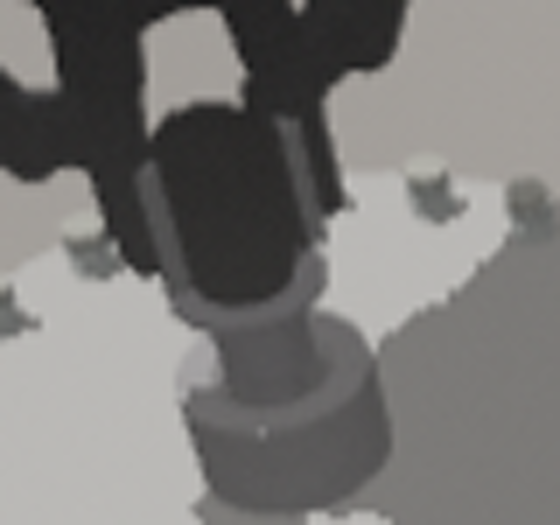

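The shoulder is centred in the mouth at crop (270,390). Forces are still only the screw's weight.

carry_out:
  steps: [0,0,0.25,0,0,0,-1,0,0,0.25,0,0,0,-1,0,0,0.25,0,0,0,-1,0,0,0.25,0,0,0,-1,0,0,0.25,0,0,0,-1,0,0,0.25,0,0,0,-1,0,0,0,0,0,0,-1,0,0,0,0,0,0,-1]
  grip_force: 20

```text
time_s: 14.27
eef_pos: [584.1, -152.5, 209.3]
ee_rot: [-0.001, -0.267, 0.964, 0.0]
force: [-4.1, -1.0, -3.2]
grip_width: 0.29
```

```bash
python3 -c "
from h import *
s,R=st()"
```

```text
t 14.27 pos [ 584.07 -152.55  209.32] q [-0.449  0.504  1.276 -0.     1.362 -2.561] F [-4.11 -0.97 -3.23] M [-0.184  0.806 -0.01 ] g 0.290
 x [-0.857 -0.515  0.001] y [-0.515  0.857  0.001] z [-1.5e-03  3.0e-04 -1.0e+00]
```

carry_out:
  steps: [0.06,0.04,0,0,0,0,-1,0,0,0,0,0,0,-1,0,0,0,0,0,0,-1]

```text
time_s: 14.52
eef_pos: [583.8, -152.4, 209.6]
ee_rot: [0.0, -0.268, 0.964, 0.0]
force: [-1.8, -0.5, -2.1]
grip_width: 0.295
```

```bash
python3 -c "
from h import *
s,R=st()"
```

```text
t 14.52 pos [ 583.81 -152.42  209.61] q [-0.449  0.503  1.278  0.     1.361 -2.562] F [-1.8  -0.52 -2.07] M [-0.1    0.388 -0.044] g 0.295
 x [-0.857 -0.516 -0.   ] y [-0.516  0.857  0.   ] z [-0.e+00  2.e-04 -1.e+00]
```

carry_out:
  steps: [0.06,0.03,0.1,0,0,0,-1,0,0,0.1,0,0,0,-1,0,0,0.1,0,0,0,-1,0,0,0,0,0,0,-1]

```text
time_s: 14.85
eef_pos: [583.2, -152.4, 206.6]
ee_rot: [0.0, -0.268, 0.964, 0.0]
force: [-0.2, 0.4, -2.2]
grip_width: 0.293
```

```bash
python3 -c "
from h import *
s,R=st()"
```

```text
t 14.85 pos [ 583.2  -152.45  206.64] q [-0.45   0.503  1.285  0.     1.353 -2.563] F [-0.18  0.38 -2.19] M [0.004 0.005 0.067] g 0.293
 x [-0.857 -0.516 -0.   ] y [-0.516  0.857 -0.   ] z [ 3.e-04  1.e-04 -1.e+00]
```

Lateral force is gone, so I'll keep going down until it touches.

carry_out:
  steps: [0,0,0.1,0,0,0,-1,0,0,0.1,0,0,0,-1,0,0,0,0,0,0,-1]

```text
time_s: 15.1
eef_pos: [583.1, -152.5, 204.5]
ee_rot: [-0.0, -0.268, 0.964, 0.0]
force: [-0.1, -0.3, -1.7]
grip_width: 0.292
```

```bash
python3 -c "
from h import *
s,R=st()"
```

```text
t 15.10 pos [ 583.06 -152.48  204.54] q [-0.45   0.505  1.288  0.     1.349 -2.563] F [-0.13 -0.33 -1.66] M [0.001 0.032 0.027] g 0.292
 x [-0.857 -0.516  0.   ] y [-0.516  0.857  0.   ] z [-2.e-04  2.e-04 -1.e+00]
```

carry_out:
  steps: [0,0,0.1,0,0,0,-1,0,0,0.1,0,0,0,-1,0,0,0,0,0,0,-1]

```text
time_s: 15.35
eef_pos: [583.0, -152.5, 202.6]
ee_rot: [-0.0, -0.268, 0.964, 0.0]
force: [0.1, -0.3, -3.0]
grip_width: 0.295
```

```bash
python3 -c "
from h import *
s,R=st()"
```

```text
t 15.35 pos [ 583.03 -152.48  202.56] q [-0.45   0.506  1.291  0.     1.345 -2.563] F [ 0.13 -0.31 -2.95] M [-0.047 -0.028  0.041] g 0.295
 x [-0.857 -0.516  0.   ] y [-0.516  0.857  0.   ] z [-3.e-04  2.e-04 -1.e+00]
```

carry_out:
  steps: [0,0,0.1,0,0,0,-1,0,0,0.1,0,0,0,-1,0,0,0,0,0,0,-1]

```text
time_s: 15.6
eef_pos: [583.3, -152.5, 202.0]
ee_rot: [0.001, -0.268, 0.964, -0.0]
force: [-1.2, 1.2, 5.6]
grip_width: 0.292
```

```bash
python3 -c "
from h import *
s,R=st()"
```

```text
t 15.60 pos [ 583.34 -152.49  201.95] q [-0.45   0.506  1.293  0.     1.341 -2.563] F [-1.2   1.25  5.56] M [0.27  0.345 0.003] g 0.292
 x [-0.857 -0.516 -0.001] y [-0.516  0.857 -0.001] z [ 1.5e-03 -5.0e-04 -1.0e+00]
```

It now rests on something at the expected height, with the flange about 6.5 mm above the hub. I'll let go so it settles square, recentre the gripper along the pads, and grip again lightly.

carry_out:
  steps: [0,0,0,0,0,0,-0.25,0,0,0,0,0,0,-0.2,0.06,0,0,0,0,0,-0.2,0.06,0,0,0,0,0,-0.2,0,0,0,0,0,0,-0.2]

```text
time_s: 16.02
eef_pos: [582.0, -153.2, 200.7]
ee_rot: [-0.0, -0.268, 0.964, 0.0]
force: [-0.0, 0.4, -0.0]
grip_width: 0.403
```

```bash
python3 -c "
from h import *
s,R=st()
im=cams.capture('scene'); cv2.imwrite(f'pics/scene7.png',cv2.cvtColor(im,cv2.COLOR_RGB2BGR))
a=cv2.imread('pics/scene7.png')
cv2.imwrite('pics/z7.png',cv2.resize(a[135:210,115:195],None,fx=7,fy=7,interpolation=cv2.INTER_CUBIC))
"
```

```text
t 16.02 pos [ 581.96 -153.23  200.68] q [-0.452  0.506  1.297 -0.     1.339 -2.564] F [-0.05  0.36 -0.01] M [-0.006  0.044  0.021] g 0.403
 x [-0.857 -0.516  0.   ] y [-0.516  0.857  0.   ] z [-2.e-04  1.e-04 -1.e+00]
```

View pics/z7.png

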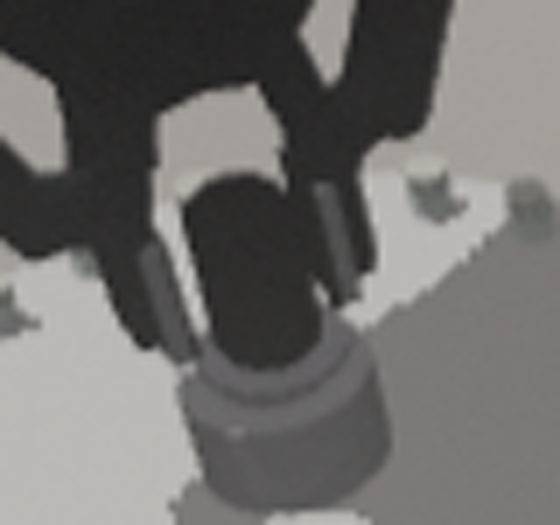

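```bash
python3 -c "
from h import *
for z in (185,188,191,194): print(z,proj('scene',np.array([582.5+19,-153.3,z])), proj('scene',np.array([582.5,-153.3,z+47])))
print(proj('scene',np.array([582.5+24,-153.3,185])))
g=cv2.imread('pics/scene7.png').max(2)
for y in range(155,205): print(y,g[y,145:162])
"
```

```text
185 [151.93440389 194.53442713] [148.08429995 166.03999869]
188 [151.5572708  193.24598698] [147.6842335  164.62565039]
191 [151.17785881 191.94976113] [147.28167884 163.20250556]
194 [150.79614718 190.6456788 ] [146.87661268 161.77048189]
[151.36597717 196.5349897 ]
155 [162 163 162 163 162 162 162 162 162 159 106  43  43  44  42  44  45]
156 [163 163 162 162 163 163 162 162 160 122  77  49  43  44  43  44  45]
157 [163 162 162 163 162 162 161 162 160 143  44  46  45  46  44  43  45]
158 [163 163 162 162 162 163 162 162 162 156  59  46  43  42  45  44  44]
159 [163 143 127 126 116 116 119 146 163 157  87  45  45  44  44  45  47]
160 [116  87  68  67  54  52  57  90 112 132 129  41  47  43  45  46  44]
161 [ 53  43  45  42  42  44  44  44  48  81 121  44  44  46  56  83  81]
162 [43 45 44 42 44 43 44 43 44 49 74 42 44 45 57 89 85]
163 [43 42 43 45 43 44 42 44 45 44 43 44 44 43 48 71 80]
164 [44 45 43 43 43 44 44 46 44 44 44 43 43 45 47 61 79]
165 [47 44 45 43 44 43 45 46 44 45 45 44 43 44 45 56 80]
166 [45 47 45 44 46 45 44 44 45 44 43 45 45 45 44 47 73]
167 [45 45 44 46 47 46 45 45 
[... 1776 characters left out ...]
 106]
194 [107 107 107 106 107 107 107 106 105 105 105 106 106 105 104  99  94]
195 [104 106 106 106 106 106 105 105 106 105 104 106 102  99  94  90  88]
196 [ 92  96 110 122 119 102 104 102 101 101  97  95  93  92  88  89  88]
197 [ 86  88 100 106 104  92  92  92  91  91  90  89  89  88  88  87  87]
198 [86 86 90 93 91 90 89 89 89 90 89 90 88 90 90 88 87]
199 [87 88 87 93 93 91 90 88 90 89 88 90 90 90 89 89 89]
200 [88 88 89 91 91 92 90 87 89 89 90 89 89 89 89 89 90]
201 [86 89 88 88 91 91 92 90 89 89 89 90 89 89 90 90 89]
202 [86 87 88 88 90 93 92 91 90 90 88 90 90 90 90 91 90]
203 [87 87 89 88 89 91 93 92 91 91 91 91 92 90 91 92 89]
204 [87 87 87 88 89 92 94 92 93 91 92 90 91 90 91 89 89]
```

The screw stands upright in the well on its own. The flange's lower front edge at row 192.4 puts it about 5 mm above the hub, whose front edge is at row 196.5. I'll regrip, press lightly and start turning.

carry_out:
  steps: [0,0,0,0,0,0,-0.35,0,0,0,0,0,0,-1,0,0,0,0,0,0,-1,0,0,0,0,0,0,-1,0,0,0,0,0,0,-1]
  grip_force: 20

```text
time_s: 16.48
eef_pos: [582.1, -153.1, 200.8]
ee_rot: [0.0, -0.268, 0.964, -0.0]
force: [-0.1, -0.0, 1.7]
grip_width: 0.296
```

```bash
python3 -c "
from h import *
s,R=st()"
```

```text
t 16.48 pos [ 582.08 -153.13  200.84] q [-0.452  0.506  1.297  0.     1.339 -2.564] F [-0.06 -0.02  1.73] M [0.029 0.058 0.005] g 0.296
 x [-0.857 -0.516 -0.   ] y [-0.516  0.857 -0.   ] z [ 1.e-04  0.e+00 -1.e+00]
```

carry_out:
  steps: [0,0,0.05,0,0,0,-1,0,0,0.017,0,0,1,-1,0,0,0.017,0,0,1,-1,0,0,0.017,0,0,1,-1,0,0,0.017,0,0,1,-1,0,0,0,0,0,0,-1]

```text
time_s: 16.98
eef_pos: [582.1, -152.9, 200.1]
ee_rot: [0.0, -0.095, 0.996, 0.0]
force: [-2.0, 1.6, 5.0]
grip_width: 0.3
```

```bash
python3 -c "
from h import *
s,R=st()"
```

```text
t 16.98 pos [ 582.06 -152.94  200.12] q [-0.452  0.506  1.298  0.     1.337 -2.212] F [-2.02  1.58  4.96] M [0.39  0.305 0.03 ] g 0.300
 x [-0.982 -0.189 -0.   ] y [-0.189  0.982  0.   ] z [ 3.e-04  2.e-04 -1.e+00]
```

carry_out:
  steps: [0,0,0.017,0,0,1,-1,0,0,0.017,0,0,1,-1,0,0,0.017,0,0,1,-1,0,0,0.017,0,0,1,-1,0,0,0.017,0,0,1,-1,0,0,0.017,0,0,1,-1,0,0,0,0,0,0,-1]

```text
time_s: 17.57
eef_pos: [582.2, -152.6, 199.2]
ee_rot: [0.0, 0.165, 0.986, 0.0]
force: [-1.6, 2.2, 5.6]
grip_width: 0.298
```

```bash
python3 -c "
from h import *
s,R=st()"
```

```text
t 17.57 pos [ 582.15 -152.62  199.16] q [-4.510e-01  5.070e-01  1.300e+00  1.000e-03  1.335e+00 -1.690e+00] F [-1.55  2.16  5.59] M [ 0.641  0.315 -0.01 ] g 0.298
 x [-0.945  0.326 -0.   ] y [0.326 0.945 0.001] z [ 5.e-04  7.e-04 -1.e+00]
```

It is sinking 0.96 mm per 30°, which matches the lead, at a steady light force. I'll keep going and ease the side force.

carry_out:
  steps: [0.03,0.02,0.015,0,0,1,-1,0,0,0.017,0,0,1,-1,0,0,0.017,0,0,1,-1,0,0,0.017,0,0,1,-1,0,0,0.017,0,0,1,-1,0,0,0.017,0,0,1,-1,0,0,0.017,0,0,1,-1,0,0,0.017,0,0,1,-1,0,0,0,0,0,0,-1]

```text
time_s: 18.32
eef_pos: [582.3, -152.3, 197.9]
ee_rot: [0.001, 0.493, 0.87, 0.001]
force: [0.2, 3.2, 5.0]
grip_width: 0.298
```

```bash
python3 -c "
from h import *
s,R=st()
im=cams.capture('scene'); cv2.imwrite(f'pics/scene8.png',cv2.cvtColor(im,cv2.COLOR_RGB2BGR))
a=cv2.imread('pics/scene8.png')
cv2.imwrite('pics/z8.png',cv2.resize(a[135:210,115:195],None,fx=7,fy=7,interpolation=cv2.INTER_CUBIC))
"
```

```text
t 18.32 pos [ 582.33 -152.34  197.85] q [-4.510e-01  5.070e-01  1.302e+00  1.000e-03  1.331e+00 -9.920e-01] F [0.18 3.22 4.99] M [ 0.651 -0.133  0.021] g 0.298
 x [-0.515  0.857 -0.   ] y [0.857 0.515 0.002] z [ 1.7e-03  6.0e-04 -1.0e+00]
```

View pics/z8.png

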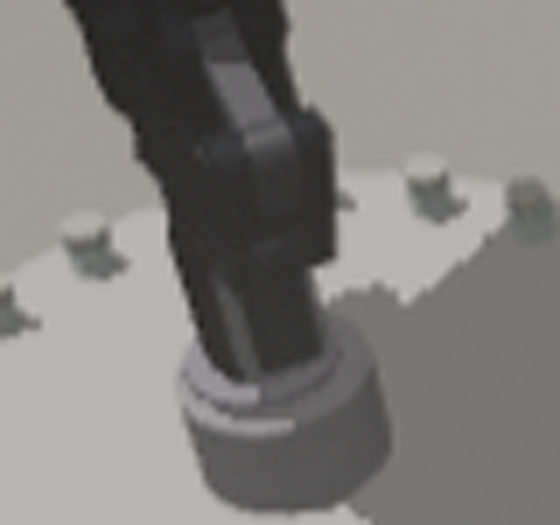

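carry_out:
  steps: [0.04,0.02,0.015,0,0,1,-1,0,0,0.017,0,0,1,-1,0,0,0.017,0,0,1,-1,0,0,0.017,0,0,1,-1,0,0,0.017,0,0,1,-1,0,0,0.017,0,0,1,-1,0,0,0,0,0,0,-1]

```text
time_s: 18.95
eef_pos: [582.4, -152.3, 196.9]
ee_rot: [0.001, 0.701, 0.713, 0.001]
force: [1.3, 2.1, 5.4]
grip_width: 0.295
```

```bash
python3 -c "
from h import *
s,R=st()"
```

```text
t 18.95 pos [ 582.43 -152.25  196.85] q [-4.500e-01  5.080e-01  1.304e+00  1.000e-03  1.328e+00 -4.680e-01] F [1.26 2.11 5.38] M [ 0.417 -0.351 -0.039] g 0.295
 x [-0.018  1.    -0.   ] y [1.    0.018 0.002] z [ 2.2e-03 -1.0e-04 -1.0e+00]
```

carry_out:
  steps: [0.02,0.01,0.017,0,0,1,-1,0,0,0.017,0,0,1,-1,0,0,0.017,0,0,1,-1,0,0,0.017,0,0,1,-1,0,0,0,0,0,0,-1]

```text
time_s: 19.37
eef_pos: [582.6, -152.2, 196.2]
ee_rot: [0.001, 0.814, 0.582, 0.001]
force: [3.2, 1.9, 5.7]
grip_width: 0.298
```

```bash
python3 -c "
from h import *
s,R=st()
im=cams.capture('scene'); cv2.imwrite(f'pics/scene9.png',cv2.cvtColor(im,cv2.COLOR_RGB2BGR))
a=cv2.imread('pics/scene9.png')
cv2.imwrite('pics/z9.png',cv2.resize(a[135:210,115:195],None,fx=7,fy=7,interpolation=cv2.INTER_CUBIC))
"
```

```text
t 19.37 pos [ 582.58 -152.22  196.19] q [-4.500e-01  5.080e-01  1.305e+00  1.000e-03  1.326e+00 -1.210e-01] F [3.15 1.93 5.75] M [ 0.275 -0.594 -0.055] g 0.298
 x [0.324 0.946 0.   ] y [ 0.946 -0.324  0.002] z [ 2.4e-03 -5.0e-04 -1.0e+00]
```

View pics/z9.png

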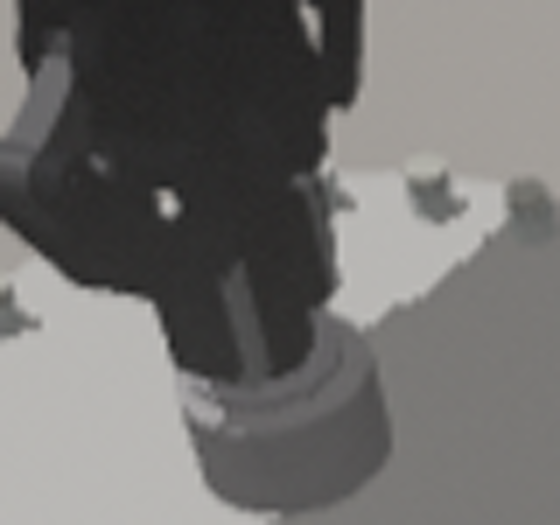

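The flange is nearly down. I'll turn in smaller steps now.

carry_out:
  steps: [0.02,0.03,0.017,0,0,1,-1,0,0,0.017,0,0,1,-1,0,0,0.017,0,0,1,-1,0,0,0,0,0,0,-1]

```text
time_s: 19.75
eef_pos: [582.9, -152.3, 195.7]
ee_rot: [0.001, 0.882, 0.471, 0.001]
force: [2.1, 1.2, 4.6]
grip_width: 0.3
```

```bash
python3 -c "
from h import *
s,R=st()"
```

```text
t 19.75 pos [ 582.85 -152.3   195.69] q [-0.45   0.509  1.304  0.     1.326  0.141] F [2.15 1.25 4.6 ] M [ 0.191 -0.525  0.079] g 0.300
 x [0.557 0.83  0.001] y [ 0.83  -0.557  0.002] z [ 2.2e-03 -8.0e-04 -1.0e+00]
```

carry_out:
  steps: [0,0.02,0.017,0,0,1,-1,0,0,0.017,0,0,1,-1,0,0,0.017,0,0,1,-1,0,0,0,0,0,0,-1]

```text
time_s: 20.08
eef_pos: [583.0, -152.5, 195.2]
ee_rot: [0.001, 0.936, 0.351, 0.001]
force: [2.1, 0.7, 5.9]
grip_width: 0.298
```

```bash
python3 -c "
from h import *
s,R=st()"
```

```text
t 20.08 pos [ 583.04 -152.52  195.21] q [-0.45   0.51   1.304  0.     1.325  0.403] F [2.14 0.68 5.94] M [ 0.156 -0.529  0.03 ] g 0.298
 x [0.753 0.658 0.001] y [ 0.658 -0.753  0.002] z [ 0.0023 -0.001  -1.    ]
```

carry_out:
  steps: [0.01,0.01,0.017,0,0,1,-1,0,0,0.017,0,0,1,-1,0,0,0.015,0,0,1,-1,0,0,0,0,0,0,-1]

```text
time_s: 20.42
eef_pos: [583.2, -152.7, 194.7]
ee_rot: [0.001, 0.974, 0.226, 0.001]
force: [2.7, 0.3, 6.0]
grip_width: 0.3
```

```bash
python3 -c "
from h import *
s,R=st()
im=cams.capture('scene'); cv2.imwrite(f'pics/scene10.png',cv2.cvtColor(im,cv2.COLOR_RGB2BGR))
a=cv2.imread('pics/scene10.png')
cv2.imwrite('pics/z10.png',cv2.resize(a[135:210,115:195],None,fx=7,fy=7,interpolation=cv2.INTER_CUBIC))
"
```

```text
t 20.42 pos [ 583.15 -152.68  194.7 ] q [-0.45   0.511  1.305 -0.     1.324  0.665] F [2.68 0.32 5.97] M [-0.026 -0.482  0.022] g 0.300
 x [0.898 0.44  0.001] y [ 0.44  -0.898  0.002] z [ 0.0022 -0.0013 -1.    ]
```

View pics/z10.png

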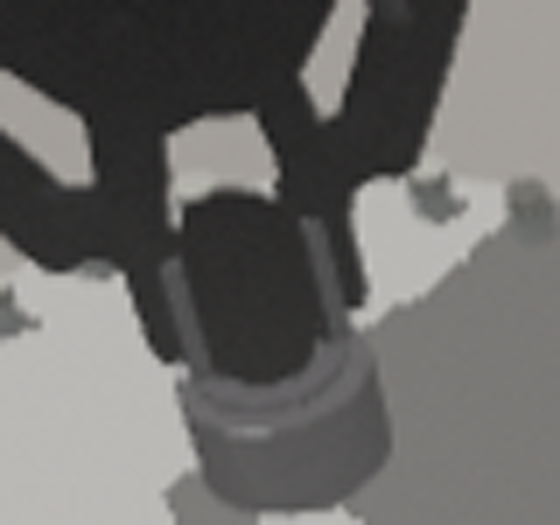

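carry_out:
  steps: [0.02,0.01,0.017,0,0,1,-1,0,0,0.016,0,0,1,-1,0,0,0,0,0,0,-1]

```text
time_s: 20.72
eef_pos: [583.3, -152.9, 194.4]
ee_rot: [0.001, 0.99, 0.14, 0.001]
force: [2.8, -0.7, 5.2]
grip_width: 0.296
```

```bash
python3 -c "
from h import *
s,R=st()"
```

```text
t 20.72 pos [ 583.33 -152.92  194.42] q [-4.500e-01  5.120e-01  1.304e+00 -1.000e-03  1.323e+00  8.390e-01] F [ 2.83 -0.67  5.23] M [-0.056 -0.432  0.023] g 0.296
 x [0.961 0.278 0.002] y [ 0.278 -0.961  0.002] z [ 0.0021 -0.0017 -1.    ]
```

carry_out:
  steps: [0.02,0.01,0.017,0,0,1,-1,0,0,0.017,0,0,1,-1,0,0,0,0,0,0,-1]

```text
time_s: 20.97
eef_pos: [583.5, -153.2, 194.4]
ee_rot: [0.001, 0.999, 0.053, 0.001]
force: [1.1, -0.6, 7.1]
grip_width: 0.296
```

```bash
python3 -c "
from h import *
s,R=st()"
```

```text
t 20.97 pos [ 583.54 -153.2   194.44] q [-4.500e-01  5.120e-01  1.304e+00 -1.000e-03  1.323e+00  1.014e+00] F [ 1.13 -0.6   7.08] M [-0.181 -0.245  0.006] g 0.296
 x [0.994 0.107 0.002] y [ 0.107 -0.994  0.002] z [ 0.0024 -0.0022 -1.    ]
```

carry_out:
  steps: [0,0,0,0,0,1,-1,0,0,0,0,0,1,-1]

```text
time_s: 21.13
eef_pos: [583.4, -153.4, 194.4]
ee_rot: [0.001, 0.999, -0.033, 0.001]
force: [0.8, -2.8, 7.1]
grip_width: 0.3
```

```bash
python3 -c "
from h import *
s,R=st()
im=cams.capture('scene'); cv2.imwrite(f'pics/scene11.png',cv2.cvtColor(im,cv2.COLOR_RGB2BGR))
a=cv2.imread('pics/scene11.png')
cv2.imwrite('pics/z11.png',cv2.resize(a[135:210,115:195],None,fx=7,fy=7,interpolation=cv2.INTER_CUBIC))
"
```

```text
t 21.13 pos [ 583.4  -153.4   194.42] q [-0.45   0.512  1.304 -0.002  1.323  1.188] F [ 0.8  -2.81  7.12] M [-0.508 -0.067  0.056] g 0.300
 x [ 0.998 -0.067  0.002] y [-0.067 -0.998  0.003] z [ 0.002  -0.0027 -1.    ]
```

View pics/z11.png

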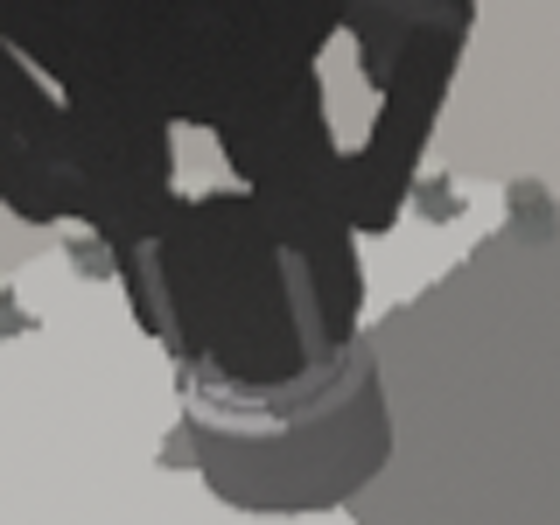

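Sinking stopped at TCP z = 194.4. I'll let go and check the seat in a picture.

carry_out:
  steps: [0,0,0,0,0,0,-0.2,0,0,0,0,0,0,0.1,0,0,0,0,0,0,0.2,0,0,0,0,0,0,0.2]

```text
time_s: 21.52
eef_pos: [582.7, -152.2, 192.9]
ee_rot: [-0.0, 0.999, -0.034, -0.001]
force: [-0.0, -0.1, -0.1]
grip_width: 0.596
```

```bash
python3 -c "
from h import *
s,R=st()
im=cams.capture('scene'); cv2.imwrite(f'pics/scene12.png',cv2.cvtColor(im,cv2.COLOR_RGB2BGR))
a=cv2.imread('pics/scene12.png')
cv2.imwrite('pics/z12.png',cv2.resize(a[135:210,115:195],None,fx=7,fy=7,interpolation=cv2.INTER_CUBIC))
g=a.max(2)
for y in range(182,204): print(y,g[y,140:166])
"
```

```text
t 21.52 pos [ 582.74 -152.21  192.86] q [-0.45   0.513  1.306 -0.     1.324  1.188] F [-0.03 -0.06 -0.15] M [ 0.051 -0.039  0.034] g 0.596
 x [ 0.998 -0.067 -0.001] y [-0.067 -0.998 -0.   ] z [-1.2e-03  4.0e-04 -1.0e+00]
182 [186 187 185 169  80  50  50  48  50  49  50  49  49  49  51  49  48  49
  50  50  67 100 100 101  96  57]
183 [187 185 172 131  78  50  49  51  50  52  50  50  50  50  51  50  50  50
  50  50  63 100 100 100  99  68]
184 [187 183 142 103  90  52  52  50  51  52  52  49  51  50  51  51  50  50
  49  54  79  99 100 100  95  73]
185 [184 151 112 103  97  64  49  51  52  52  49  50  50  52  52  50  52  51
  52  58  97 101 101 100  94  82]
186 [171 115 104 102  98  70  50  51  51  52  51  50  52  51  50  50  51  53
  50  62 101 101 101 100  88  98]
187 [142 108 106 102 101  91  65  53  51  50  52  51  51  53  53  52  51  52
  68  93 102 101 100  91  95 104]
188 [114 107 104 101 102 102  92  64  51  52  53  51  52  52  51  52  53  68
  93 101 101 101  96  88 105 107]
189 [107 107 105 102 101 102 102  93  75  64  56  51  53  57  65  69  89  94
 102 102 101  95  89  97 
[... 862 characters left out ...]

  89  88  90  88  88  89  87  86]
198 [124 125 109  97  96  93  93  94  92  92  93  92  90  89  90  90  88  89
  89  89  89  88  89  89  89  87]
199 [125 125 118  96  98  96  96  95  94  93  93  92  92  91  90  90  89  90
  90  89  89  90  90  89  88  86]
200 [125 125 122 107  98  96  96  95  94  93  94  92  91  91  90  90  91  90
  89  89  90  91  89  90  88  86]
201 [126 125 123 109  97  97  97  95  94  93  92  92  91  90  90  90  90  90
  90  90  90  91  90  88  87  87]
202 [172 172 172 165  97  97  96  97  96  95  93  93  91  90  90  89  91  91
  91  91  90  90  89  87  88  89]
203 [186 187 187 182 113  97  97  96  95  95  95  92  93  93  91  92  91  92
  92  90  91  91  89  89  88  88]
```

View pics/z12.png

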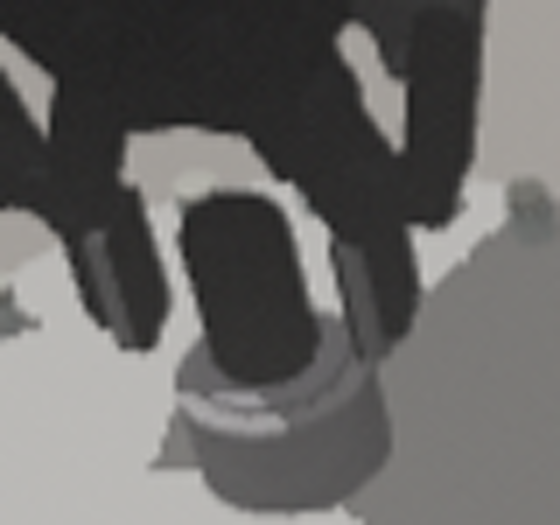

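```bash
python3 -c "
from h import *
for f in (185,186,187,190,191.5):
  X=lambda dx,z:proj('scene',np.array([582.8+dx,-153,z]))[1].round(2)
  print(f,'knobbot',X(13,f+3),'flange top front',X(19,f+3),'under',X(19,f),'knobtop back',X(-13,f+47),'hub',X(24,185))
for n in (0,7,12):
  g=cv2.imread(f'pics/scene{n}.png').max(2)
  c={0:range(386,394),7:range(148,154),12:range(147,155)}[n]
  r={0:range(160,204),7:range(157,200),12:range(158,200)}[n]
  print(n)
  for y in r: print(y,[int(g[y,x]) for x in c])
" | grep -v ' \[4., 4., 4., 4., 4., 4.' 
```

```text
185 knobbot 190.99 flange top front 193.36 under 194.65 knobtop back 161.27 hub 196.65
186 knobbot 190.56 flange top front 192.93 under 194.22 knobtop back 160.8 hub 196.65
187 knobbot 190.12 flange top front 192.5 under 193.79 knobtop back 160.33 hub 196.65
190 knobbot 188.82 flange top front 191.2 under 192.5 knobtop back 158.91 hub 196.65
191.5 knobbot 188.17 flange top front 190.55 under 191.85 knobtop back 158.2 hub 196.65
0
160 [151, 150, 151, 150, 151, 151, 150, 150]
161 [151, 150, 151, 151, 150, 151, 150, 151]
162 [150, 150, 151, 150, 150, 151, 151, 151]
163 [151, 150, 151, 150, 151, 151, 150, 151]
164 [150, 151, 150, 151, 150, 151, 150, 151]
165 [150, 151, 151, 151, 151, 151, 150, 150]
166 [151, 150, 151, 151, 150, 151, 150, 151]
167 [151, 150, 151, 150, 151, 148, 120, 122]
168 [151, 151, 149, 131, 103, 101, 72, 74]
169 [150, 149, 130, 83, 51, 51, 50, 53]
170 [151, 145, 82, 52, 51, 53, 53, 52]
171 [149, 128, 50, 52, 53, 51, 53, 52]
172 [146, 87, 50, 52, 50, 51, 52, 53]
173 [145, 65, 49, 51, 50, 50, 51, 51]
174 [145, 54, 48, 50, 50, 50, 51, 51]
175 [127, 51, 49, 48, 50, 50, 5
[... 2186 characters left out ...]
, 49, 49, 49, 51]
183 [51, 50, 52, 50, 50, 50, 50, 51]
184 [50, 51, 52, 52, 49, 51, 50, 51]
185 [51, 52, 52, 49, 50, 50, 52, 52]
186 [51, 51, 52, 51, 50, 52, 51, 50]
187 [53, 51, 50, 52, 51, 51, 53, 53]
188 [64, 51, 52, 53, 51, 52, 52, 51]
189 [93, 75, 64, 56, 51, 53, 57, 65]
190 [100, 96, 93, 90, 89, 91, 92, 94]
191 [144, 144, 143, 142, 139, 103, 101, 102]
192 [133, 148, 156, 156, 154, 136, 107, 99]
193 [135, 120, 120, 118, 119, 114, 97, 94]
194 [157, 149, 145, 129, 146, 146, 145, 143]
195 [163, 161, 161, 155, 161, 161, 160, 159]
196 [134, 140, 141, 150, 150, 150, 139, 139]
197 [100, 106, 108, 114, 114, 112, 104, 104]
198 [94, 92, 92, 93, 92, 90, 89, 90]
199 [95, 94, 93, 93, 92, 92, 91, 90]
```

```bash
python3 -c "
from h import *
X=lambda dx,z:proj('scene',np.array([491.6+dx,298.5,z])).round(2)
f=95
print('knobbot',X(13,f+3),'flange top front',X(19,f+3),'under',X(19,f),'knobtop back',X(-13,f+47))
a=cv2.imread('pics/scene12.png');b=cv2.imread('pics/scene0.png')
cv2.imwrite('pics/z13.png',np.hstack([cv2.resize(i,None,fx=12,fy=12,interpolation=cv2.INTER_NEAREST) for i in (a[178:202,136:168],b[180:204,376:408])]))
"
```

```text
knobbot [391.13 190.94] flange top front [391.74 192.91] under [391.46 193.98] knobtop back [392.65 166.36]
```

View pics/z13.png

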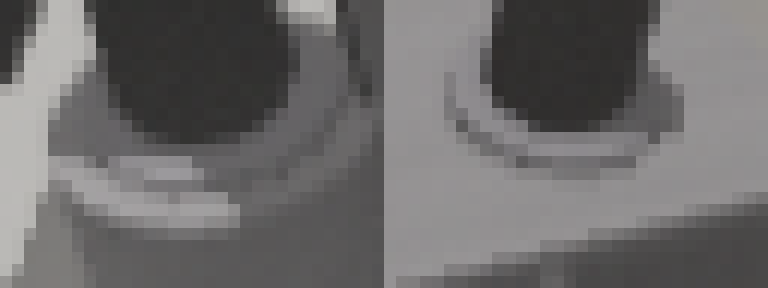

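The views disagree. The flange edge suggests it is still 1–2 mm up, while the TCP height suggests it is home. Since it is released, I'll rewind the wrist, recentre, regrip a little firmer and test with more turn.

carry_out:
  steps: [0.04,0.06,0,0,0,0,0.2,0,0,0,0,0,-1.4,0.2,0,0,0,0,0,-1.4,0.2,0,0,0,0,0,-1.4,0.2,0,0,0,0,0,-1.4,0.2,0,0,0,0,0,-1.4,0.2,0,0,0,0,0,-1.4,0.2,0,0,0,0,0,-1.4,0.2,0,0,0,0,0,-1.4,0.2,0,0,0,0,0,-1.4,0.2,0,0,0,0,0,-1.4,0.2,0,0,0,0,0,-1.4,0.2,0,0,0,0,0,-1.4,0.2,0,0,0,0,0,0,0.2,0,0,0,0,0,0,0.2]

```text
time_s: 22.82
eef_pos: [583.3, -152.9, 193.3]
ee_rot: [-0.0, 0.767, 0.642, -0.0]
force: [0.5, 0.0, 0.1]
grip_width: 0.601
```

```bash
python3 -c "
from h import *
s,R=st([583.1,-152.9,193.5])
for n in C:
  im=cams.capture(n); cv2.imwrite(f'pics/{n}14.png',cv2.cvtColor(im,cv2.COLOR_RGB2BGR))
a=cv2.imread('pics/scene14.png')
b=cv2.imread('pics/top14.png')
cv2.imwrite('pics/z14.png',np.hstack([cv2.resize(i,None,fx=5,fy=5,interpolation=cv2.INTER_CUBIC) for i in (a[135:210,115:195],b[180:255,380:460])]))
g=a.max(2)
for y in range(158,165): print(y,g[y,140:158])
for y in range(185,200): print(y,g[y,142:160])
"
```

```text
t 22.82 pos [ 583.33 -152.93  193.32] q [-0.45   0.514  1.303 -0.     1.324 -0.273] F [0.48 0.01 0.14] M [ 0.046 -0.043  0.007] g 0.601
 x [0.176 0.984 0.   ] y [ 0.984 -0.176 -0.   ] z [-2.e-04  1.e-04 -1.e+00]
 shift cm [-0.001 -0.023 -0.018]
158 [161 158 120  46  45  44  46  44  43  44  44  43  44  45  42  43  44  42]
159 [110 108  94  43  45  45  43  44  44  43  42  42  43  44  43  43  44  43]
160 [44 45 54 44 45 46 42 44 43 43 43 43 44 42 45 45 44 44]
161 [46 46 45 46 44 46 43 43 45 44 45 43 45 44 45 45 44 43]
162 [46 46 45 47 46 46 41 44 43 44 43 44 43 45 45 44 44 45]
163 [45 46 46 47 47 47 44 43 44 42 44 44 44 44 44 44 45 44]
164 [48 47 45 46 48 48 45 44 44 45 44 45 43 44 44 46 43 45]
185 [52 51 51 54 70 80 77 74 57 50 48 49 48 49 49 47 48 55]
186 [51 52 51 52 65 81 79 74 60 50 48 50 50 50 50 50 49 62]
187 [52 53 50 52 58 81 80 77 70 49 48 50 49 50 49 51 67 89]
188 [53 52 51 53 54 75 81 77 74 52 51 50 51 49 53 67 90 98]
189 [ 52  53  53  53  55  69  81  78  74  59  51  56  63  68  89  93 100 100]
190 [ 53  53  53  51  52  63  81  81  75  66  68  90  93  92  99 100  99 101]
191 [ 54  53  54  53  54  58  81  80  77  73  76 101 100 100 100 101  97  90]
192 [ 54  53  54  53  53  55  70  79  78  76  88 100  98  96  90  91  93  86]
193 [ 54  52  52  54  53  57  70  80  80  78  88  93  94  93  89  99 100  99]
194 [ 67  62  60  57  57  64  78  82  82  91  99 100 100 101 101 104 103 103]
195 [ 88  85  87 111 122 107  97 109  90 102 105 105 105 104 103  99  97  91]
196 [ 95  94  95 107 112 102  97 104  99 102 102  99  97  96  93  91  90  87]
197 [128  94  93  88  92  87  89  90  92  92  92  91  91  88  88  88  88  88]
198 [140  95  93  91  93  90  87  87  86  87  89  88  87  88  88  89  88  88]
199 [169  95  94  94  94  91  87  87  87  86  87  87  87  89  88  88  87  88]
```

View pics/z14.png

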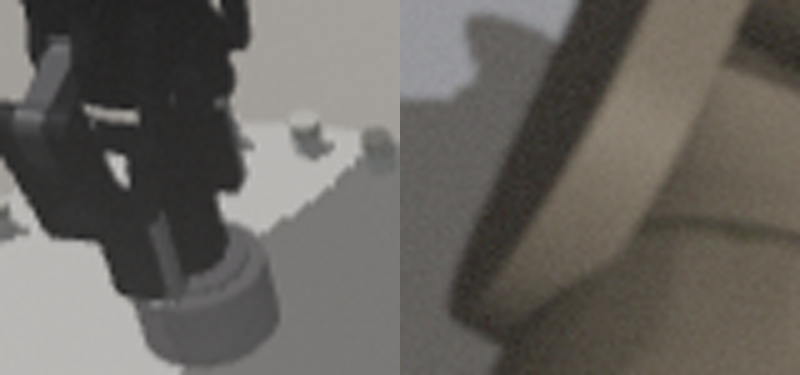

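The knob is upright between the open fingers; nothing new shows in the top view. Regripping to test.

carry_out:
  steps: [0,0,0,0,0,0,-0.3,0,0,0,0,0,0,-1,0,0,0,0,0,0,-1,0,0,0,0,0,0,-1,0,0,0,0,0,0,-1,0,0,0.03,0,0,0,-1,0,0,0.01,0,0,1,-1,0,0,0.017,0,0,1,-1]
  grip_force: 25

```text
time_s: 23.58
eef_pos: [583.8, -152.7, 193.5]
ee_rot: [0.0, 0.82, 0.572, 0.001]
force: [-0.0, 2.4, 4.6]
grip_width: 0.299
```

```bash
python3 -c "
from h import *
s,R=st()"
```

```text
t 23.58 pos [ 583.8  -152.67  193.48] q [-4.500e-01  5.140e-01  1.303e+00  1.000e-03  1.323e+00 -9.800e-02] F [-0.01  2.43  4.59] M [0.424 0.056 0.072] g 0.299
 x [0.345 0.939 0.001] y [ 0.939 -0.345  0.002] z [ 1.7e-03  1.0e-04 -1.0e+00]
```

carry_out:
  steps: [0,0,0.017,0,0,1,-1,0,0,0.017,0,0,1,-1,0,0,0.017,0,0,1,-1,0,0,0.017,0,0,1,-1]

```text
time_s: 23.92
eef_pos: [583.6, -152.5, 193.3]
ee_rot: [0.0, 0.907, 0.421, 0.0]
force: [-4.0, 2.5, 10.4]
grip_width: 0.299
```

```bash
python3 -c "
from h import *
s,R=st()"
```

```text
t 23.92 pos [ 583.56 -152.46  193.35] q [-4.500e-01  5.140e-01  1.304e+00  1.000e-03  1.323e+00  2.510e-01] F [-4.    2.54 10.43] M [0.421 0.995 0.516] g 0.299
 x [0.645 0.764 0.001] y [ 0.764 -0.645  0.001] z [ 0.0011  0.     -1.    ]
```

Torque rose to 0.5 N m with no further sinking, so it is either seated or bound. I'll release, back away and look with a clear view.

carry_out:
  steps: [0,0,0,0,0,0,0,0,0,0,0,0,0,0.4,0,0,0,0,0,0,0.6,0,0,-1,0,0,0,0.6,0,0,-2,0,0,0,0.6,0,0,-3,0,0,0,0.6,0,0,-3,0,0,0,0.6,0,0,-3,0,0,0,0.6,0,0,-1,0,0,0,0.6,-3,0,0,0,0,0,0.6,-3,0,0,0,0,0,0.6,-3,0,0,0,0,0,0.6,-3,0,0,0,0,0,0.6]

```text
time_s: 25.0
eef_pos: [505.3, -245.6, 322.2]
ee_rot: [-0.0, 0.906, 0.423, -0.0]
force: [1.9, 0.6, -0.1]
grip_width: 0.802
```

```bash
python3 -c "
from h import *
s,R=st()
for n in C:
  im=cams.capture(n); cv2.imwrite(f'pics/{n}15.png',cv2.cvtColor(im,cv2.COLOR_RGB2BGR))
a=cv2.imread('pics/scene15.png')
b=cv2.imread('pics/top15.png')
cv2.imwrite('pics/z15.png',np.hstack([cv2.resize(i,None,fx=7,fy=7,interpolation=cv2.INTER_CUBIC) for i in (a[150:210,127:182],b[185:245,390:445])]))
g=a.max(2)
for y in range(158,202): print(y,g[y,134:172])
"
```

```text
t 25.00 pos [ 505.27 -245.64  322.23] q [-0.661  0.353  1.209 -0.     1.58   0.035] F [ 1.85  0.6  -0.14] M [0.016 0.028 0.013] g 0.802
 x [ 0.641  0.767 -0.   ] y [ 0.767 -0.641 -0.   ] z [-1.e-04  0.e+00 -1.e+00]
158 [152 153 152 153 152 153 153 153 152 152 153 152 152 153 152 153 152 153
 153 153 152 152 144 121 113 114 114 121 138 152 153 152 153 152 153 152
 152 152]
159 [152 152 153 153 153 153 151 138 133 132 134 146 153 152 152 153 152 153
 152 153 153 151 140 115 115 115 114 111 116 141 141 142 141 140 140 140
 135 135]
160 [153 153 152 152 153 150 130 116 112 112 113 126 153 153 153 153 152 146
 146 141 140 134 129 103 107 108 104  98 104 117 122 121 122 122 122 120
 118 118]
161 [152 152 153 153 152 143 111 108 108 108 107 106 142 140 134 130 130 126
 125 121 121 119 116  97 104  98  95  93  97 106 114 114 115 115 114 114
 115 116]
162 [153 153 153 153 153 145 105 107 108 104 100  90 107 103  98  93  95 105
 115 115 114 114 113 102 101  95  97  96  97 103 114 114 114 115 114 115
 114 114]
163 [153 153 152 153 151 138 105  95  97  94  79  68  65  62  62  63  62  72
  87  96
[... 5454 characters left out ...]
85  84  84  84  84  83  83  83  81  82  81  79  79
  85 115]
198 [174 175 175 175 175 175 175 171 131  90  90  86  88  87  87  87  87  85
  85  85  85  83  84  84  85  84  84  84  85  84  83  81  81  80  79  78
  82 115]
199 [175 175 175 175 175 175 175 174 160  90  91  89  87  87  88  87  87  86
  84  84  84  85  84  84  84  84  84  84  85  84  83  81  81  81  80  80
  89 116]
200 [175 174 174 175 175 175 176 174 171 120  90  90  89  88  89  86  86  85
  85  85  83  85  84  84  84  83  83  84  84  85  81  82  83  81  81  82
 103 116]
201 [176 175 175 175 175 175 175 175 171 131  89  91  89  89  90  87  85  86
  85  83  84  84  84  84  86  84  85  86  84  83  81  82  82  81  81  90
 112 116]
```

View pics/z15.png

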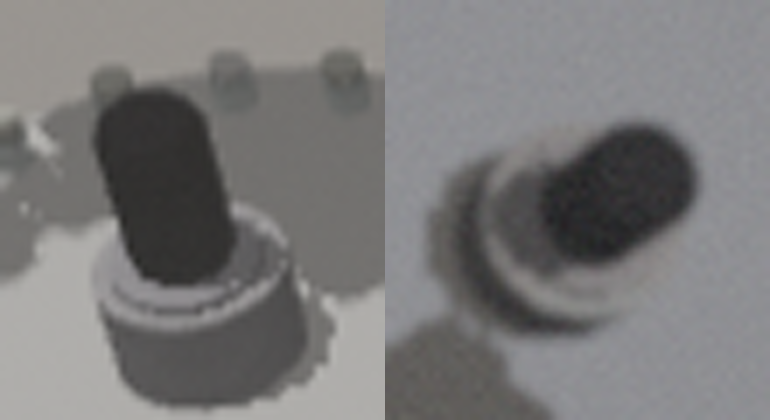

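With a clear view the flange's lower front edge is at row ~194.5, where home predicts 194.35. The knob's foot is at 190.35 (home 190.6) and its top at 162.3 (home 162.2). All three say flush to about 0.5 mm, and the knob stands upright. I'll go back once for a gentle torque check.

carry_out:
  steps: [3,0,0,0,0,0,0.6,3,0,0,0,0,0,0.6,3,0,0,0,0,0,0.6,3,0,0,0,0,0,0.6,0,0,3,0,0,0,0.6,0,0,3,0,0,0,0.6,0,0,0,0,0,0,0.6,0,0,0,0,0,0,0.6]

```text
time_s: 25.77
eef_pos: [583.2, -152.4, 261.9]
ee_rot: [-0.001, 0.906, 0.423, -0.001]
force: [-1.4, 0.2, 0.6]
grip_width: 0.799
```

```bash
python3 -c "
from h import *
s,R=st([583.3,-152.9,193.4])"
```

```text
t 25.77 pos [ 583.2  -152.42  261.85] q [-0.45   0.473  1.189  0.     1.482  0.247] F [-1.36  0.18  0.59] M [0.042 0.042 0.012] g 0.799
 x [ 0.642  0.767 -0.   ] y [ 0.767 -0.642 -0.002] z [-0.0022  0.0012 -1.    ]
 shift cm [-0.027  0.055  6.845]
```

carry_out:
  steps: [0,0.05,2,0,0,0,0.4,0,0,2,0,0,0,0.2,0,0,1.8,0,0,0,0.2,0,0,1,0,0,0,0.2,0,0,0,0,0,0,0.1,0,0,0,0,0,0,0.1]

```text
time_s: 26.27
eef_pos: [584.3, -153.6, 195.8]
ee_rot: [0.001, 0.906, 0.423, 0.001]
force: [-0.4, -0.1, 0.2]
grip_width: 0.55
```

```bash
python3 -c "
from h import *
s,R=st([583.3,-152.9,193.4])"
```

```text
t 26.27 pos [ 584.32 -153.58  195.81] q [-0.451  0.513  1.298  0.     1.328  0.247] F [-0.42 -0.11  0.23] M [0.027 0.005 0.016] g 0.550
 x [0.642 0.766 0.001] y [ 0.766 -0.642  0.002] z [ 1.9e-03 -8.0e-04 -1.0e+00]
 shift cm [-0.013 -0.122  0.241]
```

carry_out:
  steps: [0,-0.1,0.1,0,0,0,-0.2,0,0,0,0,0,0,-0.3,0,0,0,0,0,0,-1,0,0,0,0,0,0,-1,0,0,0,0,0,0,-1,0,0,0,0,0,0,-1]
  grip_force: 25

```text
time_s: 26.77
eef_pos: [583.3, -152.7, 194.5]
ee_rot: [0.001, 0.906, 0.423, 0.001]
force: [-0.4, 0.1, 6.1]
grip_width: 0.297
```

```bash
python3 -c "
from h import *
s,R=st()"
```

```text
t 26.77 pos [ 583.3  -152.67  194.49] q [-0.45   0.512  1.304  0.     1.324  0.247] F [-0.39  0.14  6.07] M [0.233 0.344 0.012] g 0.297
 x [0.642 0.766 0.001] y [ 0.766 -0.642  0.002] z [ 1.7e-03 -7.0e-04 -1.0e+00]
```

carry_out:
  steps: [0,0,0.02,0,0,1,-1,0,0,0.01,0,0,1,-1,0,0,0,0,0,0,-1]

```text
time_s: 27.02
eef_pos: [583.2, -152.7, 194.3]
ee_rot: [0.001, 0.94, 0.34, 0.001]
force: [-1.4, 0.5, 6.4]
grip_width: 0.299
```

```bash
python3 -c "
from h import *
s,R=st()"
```

```text
t 27.02 pos [ 583.24 -152.74  194.26] q [-0.45   0.512  1.304 -0.     1.324  0.426] F [-1.4   0.49  6.41] M [ 0.195  0.316 -0.078] g 0.299
 x [0.768 0.64  0.001] y [ 0.64  -0.768  0.002] z [ 1.6e-03 -9.0e-04 -1.0e+00]
```

carry_out:
  steps: [0,0,0.017,0,0,1,-1,0,0,0.017,0,0,1,-1,0,0,0,0,0,0,-1]

```text
time_s: 27.27
eef_pos: [583.2, -152.8, 193.9]
ee_rot: [0.001, 0.966, 0.257, 0.001]
force: [-2.7, -0.4, 6.5]
grip_width: 0.298
```

```bash
python3 -c "
from h import *
s,R=st()"
```

```text
t 27.27 pos [ 583.24 -152.76  193.94] q [-0.45   0.512  1.305 -0.     1.323  0.601] F [-2.73 -0.38  6.49] M [0.178 0.361 0.099] g 0.298
 x [0.868 0.497 0.001] y [ 0.497 -0.868  0.002] z [ 0.0015 -0.001  -1.    ]
```

carry_out:
  steps: [0,0,0.017,0,0,1,-1,0,0,0.017,0,0,1,-1,0,0,0,0,0,0,-1]

```text
time_s: 27.52
eef_pos: [583.4, -152.7, 193.7]
ee_rot: [0.001, 0.985, 0.172, 0.001]
force: [-1.2, 0.9, 7.1]
grip_width: 0.298
```

```bash
python3 -c "
from h import *
s,R=st()"
```

```text
t 27.52 pos [ 583.42 -152.75  193.7 ] q [-0.45   0.512  1.305 -0.     1.322  0.775] F [-1.22  0.95  7.06] M [0.124 0.197 0.138] g 0.298
 x [0.941 0.339 0.002] y [ 0.339 -0.941  0.002] z [ 0.0022 -0.0011 -1.    ]
```

carry_out:
  steps: [0,0,0.01,0,0,1,-1,0,0,0.01,0,0,1,-1]

```text
time_s: 27.68
eef_pos: [583.4, -152.8, 193.4]
ee_rot: [0.001, 0.996, 0.086, 0.001]
force: [0.9, 0.7, 6.5]
grip_width: 0.298
```

```bash
python3 -c "
from h import *
s,R=st()"
```

```text
t 27.68 pos [ 583.41 -152.8   193.44] q [-0.45   0.513  1.305 -0.     1.321  0.949] F [0.89 0.7  6.55] M [0.134 0.459 0.369] g 0.298
 x [0.985 0.171 0.002] y [ 0.171 -0.985  0.002] z [ 0.0021 -0.0013 -1.    ]
```

carry_out:
  steps: [0,0,0.01,0,0,1,-1,0,0,0,0,0,0,-1]

```text
time_s: 27.85
eef_pos: [583.5, -152.8, 193.3]
ee_rot: [0.001, 0.999, 0.042, 0.001]
force: [-0.4, -0.6, 6.6]
grip_width: 0.3
```

```bash
python3 -c "
from h import *
s,R=st()"
```

```text
t 27.85 pos [ 583.46 -152.83  193.33] q [-0.45   0.513  1.305 -0.     1.321  1.037] F [-0.42 -0.6   6.57] M [0.055 0.082 0.019] g 0.300
 x [0.996 0.084 0.002] y [ 0.084 -0.996  0.001] z [ 0.0023 -0.0013 -1.    ]
```

carry_out:
  steps: [0,0,0,0,0,1,-1,0,0,0,0,0,1,-1,0,0,0,0,0,1,-1]

```text
time_s: 28.1
eef_pos: [583.5, -152.9, 193.1]
ee_rot: [0.001, 0.996, -0.089, 0.001]
force: [3.4, -1.3, 3.7]
grip_width: 0.293
```

```bash
python3 -c "
from h import *
s,R=st()"
```

```text
t 28.10 pos [ 583.51 -152.9   193.09] q [-0.45   0.513  1.305 -0.     1.32   1.298] F [ 3.36 -1.27  3.66] M [-0.134 -0.111  0.432] g 0.293
 x [ 0.984 -0.176  0.002] y [-0.176 -0.984  0.001] z [ 0.0022 -0.0014 -1.    ]
```

The torque holds at about 0.43 N m and the light grip slips round the knob. I'll let go, back away and compare with the earlier clear view.

carry_out:
  steps: [0,0,0,0,0,0,0,0,0,0,0,0,0,0.4,0,0,0,0,0,0,0.6,0,0,-1,0,0,0,0.6,0,0,-2,0,0,0,0.6,0,0,-3,0,0,0,0.6,0,0,-3,0,0,0,0.6,0,0,-3,0,0,0,0.6,0,0,-3,0,0,0,0.6,-3,0,0,0,0,0,0.6,-3,0,0,0,0,0,0.6,-3,0,0,0,0,0,0.6,-3,0,0,0,0,0,0.6,-3,0,0,0,0,0,0.6,0,0,0,0,0,0,0.6]

```text
time_s: 29.35
eef_pos: [431.9, -125.5, 343.3]
ee_rot: [0.0, 0.996, -0.086, 0.0]
force: [0.0, 0.2, 0.8]
grip_width: 0.8
```

```bash
python3 -c "
from h import *
s,R=st()
for n in C:
  im=cams.capture(n); cv2.imwrite(f'pics/{n}16.png',cv2.cvtColor(im,cv2.COLOR_RGB2BGR))
a=cv2.imread('pics/scene16.png')
b=cv2.imread('pics/top16.png')
cv2.imwrite('pics/z16.png',np.hstack([cv2.resize(i,None,fx=7,fy=7,interpolation=cv2.INTER_CUBIC) for i in (a[150:210,127:182],b[185:245,390:445])]))
g=a.max(2)
for y in list(range(160,165))+list(range(187,199)): print(y,g[y,143:158])
"
```

```text
t 29.35 pos [ 431.89 -125.49  343.33] q [-0.544  0.084  1.489 -0.     1.567  1.2  ] F [0.01 0.15 0.78] M [-0.009  0.02  -0.009] g 0.800
 x [ 0.985 -0.172  0.001] y [-0.172 -0.985  0.001] z [ 6.e-04 -8.e-04 -1.e+00]
160 [165 165 161 152 151 152 152 152 156 156 160 160 164 167 145]
161 [166 163 142 146 160 164 167 167 169 169 171 170 173 169 114]
162 [153 139 107 133 134 137 139 141 158 174 174 174 174 170 127]
163 [113  93  73  89  82  79  81  83 104 129 145 174 174 171 146]
164 [ 76  61  57  54  56  53  55  54  56  67  88 134 174 172 157]
187 [145 143 127  55  55  57  56  56  56  56  55  56  57  57  56]
188 [144 144 142 122  54  56  58  56  57  55  56  56  57  57  58]
189 [145 144 143 138  72  58  57  57  55  55  55  55  57  66  69]
190 [131 145 145 143 131 126 101  74  65  66  65  69  86  89  89]
191 [119 134 145 144 143 142 135 130 129 129 130 129 131 130 131]
192 [140 119 123 138 144 144 145 145 144 143 143 143 140 140 126]
193 [150 141 124 114 112 125 131 132 132 132 132 128 107 107  98]
194 [152 152 146 137 119 125 100 102 103 104 103 101  93 134 135]
195 [119 126 143 150 144 143 134 135 134 134 135 136 136 148 138]
196 [ 90  97 109 116 124 130 130 139 139 139 129 129 120 113 104]
197 [ 91  90  85  89  94 100 101 107 106 105  98  98  90  84  85]
198 [90 90 88 88 88 88 87 87 86 87 85 85 85 85 86]
```

View pics/z16.png

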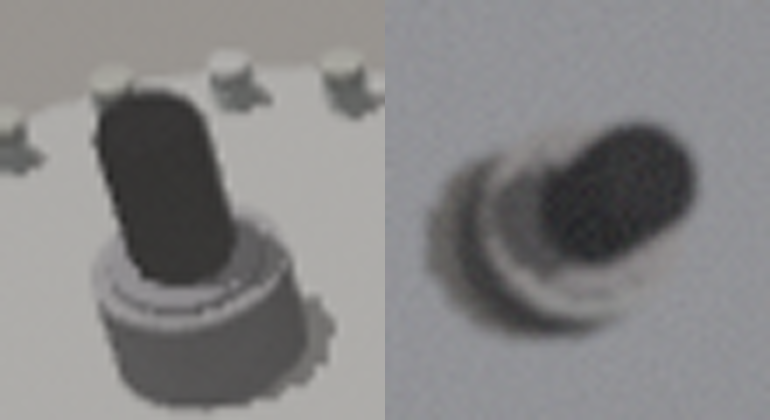

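View pics/scene16.png

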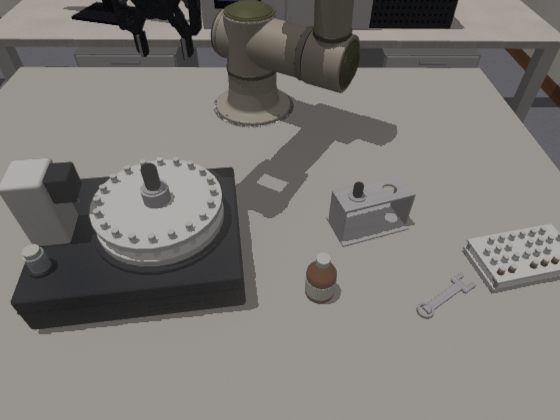

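The knob-foot, flange and hub rows (190–197) match the previous clear view after 65° of extra turning, so the flange is stopped on the hub. The short screw (358,190), bottle (320,280) and spanner (445,295) are where they were, and the gripper is clear. Handing in.

```bash
python3 -c "
from rig import finish_job
print(finish_job())"
```

```text
the job is handed in; nothing more can be done
None
```

The large screw is home in the well, released, and the job is handed in at about 29.5 s of the 72 s allowed.

**What I did:** I took the screw out of the stand and lowered it into the well. I eased off a side force of about 4 N as the shoulder entered. The screw then rested on the spindle, was let go to settle square, and was regripped at 20 N. About 195° clockwise took it down at the thread's 12 mm per turn, with 5–7 N of press.

**First stop, checks disagreed:** At that point the gripper had stopped sinking, but the picture suggested the flange was still 1–2 mm up. I regripped at 25 N and turned about 30° more until the torque rose to about 0.5 N m.

**Last checks:**
- **Seating:** With the arm clear, the flange and knob edges fit the flush position to about 0.5 mm.
- **Retest:** I gripped once more at 25 N and turned another 65°. The torque came to about 0.4 N m while turning, and the picture afterwards matched the one before, so the flange is stopped on the hub. During this retest the gripper itself sank about 1.4 mm, which I read as the pads sliding on the knob.
- **Forces:** The highest reading I saw was about 11 N, and no reading showed a jam. I only read the force between moves.
- **Left alone:** The short screw, bottle and spanner look unmoved, and the gripper is open and well clear.

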